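# Put the bottles and jars away and shut the chest and the cupboard

### The arm

A 6-joint arm with a two-finger parallel gripper is mounted at the origin on the work surface. World frame = base frame: x ahead of the robot, y to its left, z up, the work surface at z = 0. Lengths are in mm, angles in rad, forces in N, time in s.
With the tool pointing down it reaches from about 350 to 775 mm from the base axis. Payload 7.3 kg.
Tool frame: the origin (TCP) lies midway between the tips of the shut fingers; the grasp point (between the pads) lies 19 mm behind it; z points along the fingers, y is the line along which they close (so a half turn about z gives the same grasp; the last joint's range is limited). The gripper opens to 92 mm and grips with 3 to 60 N. Pads are 19 mm wide; open, the fingers measure 130 mm over their backs; the gripper's body (75 mm by 190 mm) begins 47 mm behind the grasp point.
Start: joints at [-1.417, 0.342, 1.524, -0, 1.275, -0.146], TCP at [155.07, -501.596, 226.741] pointing down, gripper open.
Joint ranges: [-2.53, 2.53], [-0.77, 2.02], [0.04, 2.7], [-1, 4.14], [0.28, 2.66], [-3.11, 3.11]. Speed limits (rad/s): [2.57, 2.57, 3.14, 3.14, 3.14, 3.14].

### API

Orientations are given as [roll, pitch, yaw] about the fixed x, y, z axes, in that order (R = Rz(yaw) Ry(pitch) Rx(roll)).
In Python, from plant import monitor, optics, workorder gives the robot as it stands. The module is installed in compiled form; this text tells all that it offers.
- The arm moves only by the tool servo_tool, never from a script. Its arguments are lists of equal length, an entry for each row: "linear": the shift along the tool's x, y, z as a fraction of full scale, a list of three; "spin": the turn about the tool's z as a fraction of full scale. In form: {"linear": [[dx, dy, dz], ...], "spin": [spin, ...]}. A call has exactly 8 rows; each row shifts and turns the commanded pose from where the row before left it, along the tool's axes as they then stand; what a row does not reach is not made up. Full scale, the value 1, is 200 mm for a shift and 90 degrees for a turn. A row lasts 1/8 s, in which the tool goes at most 62.5 mm and 10.7 degrees, less where a joint would pass 70% of its speed; a pose out of reach is approached as far as the arm can. A call with a number of a shift or a turn outside -1 to 1 is refused whole. A call with a gripper value outside its range is refused whole. "hand" is the opening, from -1 (shut) to 1 (fully open), set as the call begins (left out, the last holds). The fingers move at their own pace and stop on an object; the grip force is fixed at half the most. Time passes only in rows, so rows that do not move let the fingers close, or fill a call up. It gives the time, the measured TCP pose, the force, the opening and the grip force at its end, in the units of the state.
- monitor.get_obs(): the state, without advancing time (a new reading comes with each control period).
- optics.capture(name): name is "side" or "top" or "wrist"; returns a dict with "frame" (480x640x3 uint8, blue, green, red), "K" (3x3 intrinsics, pixels), "world_to_cam" (4x4, takes a point from world to camera coordinates). Camera axes: x right, y down, z forward; pixel columns grow to the right and rows downward; lengths in mm; the calibration is good to about 2 mm. A picture is of the moment at which its call begins. There is no depth.
- workorder.close_job(): hands the job in; it is judged then, once.
The state is a dict: "time": time; "joint_positions": joint angles; "dq": joint speeds; "tau": joint torques, N m; "tool_pos": TCP position; "tcp_rot": TCP orientation; "contact_force": force on the tool from outside, world axes, zero at the start; "moment": the same for the moment, N m; "grip_width": finger opening in mm; "finger_force": force on a finger pad.
Only numpy, scipy, OpenCV 4.12 (cv2) and the standard library are available. Lean on these libraries where they do the work, as an engineer would, in place of code of your own. Each camera call takes 0.05 s, during which the arm holds its last target. There are 200 camera calls.

### The job

Clear the condiments off the worktop: stand every green bottle upright in the chest under its sliding lid, and every wide-mouthed jar upright in the rack inside the cupboard door, setting the glass down gently. Finish with the chest's lid slid fully home against its frame and the cupboard door pushed shut until its catch snaps, and leave the other things on the worktop where they are.

Things in the scene. Friction and masses are not known exactly. Their poses are not given: they have to be found in the camera images.
- cupboard: White spice cupboard on the left, fixed, 170 mm deep, 220 mm wide, 250 mm tall (its crown overhangs 6 to 8 mm), front towards the robot. Origin: on the worktop at the middle of the carcass's open front edge (the plane the door closes against); x points into the cupboard, away from the robot, y to the left along its front, z up.
- door (a joint): Angle (rad) of the cupboard's glazed door, hinged on the left, turning clockwise from above as it opens to the robot: 0 shut, 1.75 end stop; it stays where it is left. A sprung roller catch holds it shut: about 8 N at the handle pulls it free (beyond 0.085). In closing it meets the catch at 0.08, needs about 9 N at the handle, and from 0.03 it snaps to 0 by itself.
- door_hinge (a point): On the door's hinge axis at worktop height, turning with the door. x points through the leaf from outer to inner face, y from the free edge to the hinge edge, z up: the leaf (18 mm thick) lies between x = 0 (outer face) and 18 mm, y = 0 and -212 mm, z = 10 and 236 mm.
- door_handle (a point): Grip point on the door's handle, a vertical steel bar 11 mm thick, its axis 40 mm off the outer face and 185 mm from the hinge. The bar runs from 80 mm below this point to 25 mm above it, on two thin posts towards the door; this point is 205 mm above the worktop. It can be pinched from above, fingers closing along the door's face. Axes as door_hinge.
- rack (a point): Centre of the floor of the rack inside the door, 100 mm above the worktop, swinging with the door; axes as door_hinge. An open-topped trough, inside 154 mm long (y) and 66 mm wide (x, door leaf to guard rail), walls 35 mm high: room for two jars, e.g. 39 mm either side of this point along y. Filled from above with the door open 1.2 rad or more. (The shelf below it is full.)
- chest: White bottle chest on the right, fixed, 240 mm (x) by 360 mm (y), top 137 mm above the worktop, side rails and left end frame up to 149 mm; walls and floor 12 mm. Its right half (y < 0) is decked over for good; the left half (y 0 to 168 mm, x -108 to 108 mm) is the opening below the sliding lid. Origin: centre of the underside; x away from the robot, y to the left, z up.
- chest_well (a point): Centre of the chest's inner floor below the opening, 12 mm above the worktop: room for three bottles in a row along x at 68 mm spacing. Axes as the chest.
- lid (a joint): How far (m) the chest's oak lid is slid open: 0 = fully shut against the left end frame, 0.168 = fully open, lying over the decked right half. It slides to the chest's -y as it opens, with about 2 N of friction, and stays where it is left. The lid is 12 mm thick, its upper side 151 mm above the worktop; it passes 7 mm above standing bottles.
- lid_pull (a point): Centre of the wooden pull bar in the middle of the lid, moving with it. The bar is 110 mm long along the chest's x, 18 mm wide along its y, and stands 28 mm tall on the lid, from 151 to 179 mm above the worktop; this point is 167 mm above the worktop. Axes as the chest.
- bottle1: A green glass bottle with a narrow neck, 54 mm across and 120 mm tall, with a dark cap 26 mm across and 16 mm tall on a neck 22 mm across (the shoulder slopes in from 70 to 94 mm up); 0.24 to 0.38 kg, closed, the weight low down. Stands on the worktop among the other things at the start; absent in some runs (None). Origin: centre of its underside, z up through the cap. Belongs in the chest.
- bottle2: A green glass bottle with a narrow neck, 54 mm across and 120 mm tall, with a dark cap 26 mm across and 16 mm tall on a neck 22 mm across (the shoulder slopes in from 70 to 94 mm up); 0.24 to 0.38 kg, closed, the weight low down. Stands on the worktop among the other things at the start; absent in some runs (None). Origin: centre of its underside, z up through the cap. Belongs in the chest.
- bottle3: A green glass bottle with a narrow neck, 54 mm across and 120 mm tall, with a dark cap 26 mm across and 16 mm tall on a neck 22 mm across (the shoulder slopes in from 70 to 94 mm up); 0.24 to 0.38 kg, closed, the weight low down. Stands on the worktop among the other things at the start; absent in some runs (None). Origin: centre of its underside, z up through the cap. Belongs in the chest.
- jar1: A clear wide-mouthed glass jar, 50 mm across and 115 mm tall, with a steel screw lid 45 mm across and 16 mm tall (the glass is full width up to 85 mm); 0.19 to 0.3 kg, closed, the weight low down. Stands on the worktop among the other things at the start; absent in some runs (None). Origin: centre of its underside, z up through the lid. Belongs in the rack inside the cupboard door.
- jar2: A clear wide-mouthed glass jar, 50 mm across and 115 mm tall, with a steel screw lid 45 mm across and 16 mm tall (the glass is full width up to 85 mm); 0.19 to 0.3 kg, closed, the weight low down. Stands on the worktop among the other things at the start; absent in some runs (None). Origin: centre of its underside, z up through the lid. Belongs in the rack inside the cupboard door.
- pepper_mill: A bystander: dark turned-wood pepper mill, 50 mm across, 118 mm tall, standing among the bottles and jars; leave it alone. Origin: centre of its underside.
- mug: A bystander: white mug, 80 mm across, 95 mm tall; leave it alone. Origin: centre of its underside.
- sugar_pot: A bystander: white lidded sugar pot, 80 mm across, 94 mm tall; leave it alone. Origin: centre of its underside.
- tumbler: A bystander: clear drinking glass, 68 mm across, 90 mm tall; leave it alone. Origin: centre of its underside.
- fruit_bowl: A bystander: blue bowl, 150 mm across, 60 mm tall; leave it alone. Origin: centre of its underside.
- tea_tin: A bystander: plain metal tea tin (a cylinder), 76 mm across, 110 mm tall, behind the bottles and jars; leave it alone. Origin: centre of its underside.

How it is judged (in metres and radians):
At the end, for the whole second after the job is handed in: Every bottle present stands upright (within 0.2 rad) on the chest's floor, every jar present stands upright on the floor of the door rack, all at rest; the lid is within 4 mm of fully shut; the door is within 0.012 rad of shut, held by its catch (value of joint lid below 0.004 m and value of joint door below 0.012 rad and x of bottle1 in the frame of chest between -0.108 and 0.108 m and y of bottle1 in the frame of chest between -0.168 and 0.168 m and z of bottle1 in the frame of chest between 0.005 and 0.03 m and angle between each of bottle1, bottle2, bottle3, jar1, jar2's own z axis and vertical below 0.2 rad and linear speed of each of bottle1, bottle2, bottle3, jar1, jar2 below 0.02 m/s and x of bottle2 in the frame of chest between -0.108 and 0.108 m and y of bottle2 in the frame of chest between -0.168 and 0.168 m and z of bottle2 in the frame of chest between 0.005 and 0.03 m and x of bottle3 in the frame of chest between -0.108 and 0.108 m and y of bottle3 in the frame of chest between -0.168 and 0.168 m and z of bottle3 in the frame of chest between 0.005 and 0.03 m and x of jar1 in the frame of rack between -0.033 and 0.033 m and y of jar1 in the frame of rack between -0.077 and 0.077 m and z of jar1 in the frame of rack between -0.008 and 0.015 m and x of jar2 in the frame of rack between -0.033 and 0.033 m and y of jar2 in the frame of rack between -0.077 and 0.077 m and z of jar2 in the frame of rack between -0.008 and 0.015 m); the robot touches nothing.
It fails at once if a bystander (pepper mill, mug, sugar pot, tumbler, bowl or tea tin) is moved by more than 40 mm (distance of any of pepper_mill, mug, sugar_pot, tumbler, fruit_bowl, tea_tin from where it was at the start of the episode above 0.04 m).
It fails at once if a bottle or jar is dropped or slammed into its place (over 120 N between it and the chest with its lid, or the cupboard with its door: a fall of some 20 to 100 mm, by weight) (contact force between any of bottle1, bottle2, bottle3, jar1, jar2 and chest above 120 N or contact force between any of bottle1, bottle2, bottle3, jar1, jar2 and cupboard above 120 N).
Of bottle1, bottle2, bottle3 only 1 to 3 are there at a start; the rules pass over those that are not, and their reading is None.
Of jar1, jar2 only 1 to 2 are there at a start; the rules pass over those that are not, and their reading is None.
At some moment in a run one of bottle1, bottle2, bottle3, jar1, jar2 may be knocked a few centimetres aside while the robot is not near it.
It also fails if it takes over 210 s, if anything falls off the work surface, if the arm or the gripper's body presses on something with over 40 N, if the wrist force passes 120 N, or if a joint passes its speed limit or range.

## Working session

There is one attempt and no reset: what is moved stays moved. The work goes in short steps, Python scripts to look and compute and a tool call to move; the robot and the scene stay as the last step left them, time stands still between calls to the robot, and variables do not carry over. Pictures are saved under pics/ and viewed, at most 16 in all, crops included, and the job is handed in when it is done.

Besides the shell and the picture viewer there is one more tool, called after "Emit:" in YAML: its name, and indented under it one key for each argument. servo_tool: Moves the arm, as the interface text tells. Shift numbers are shares of 200 mm and turn numbers shares of 90 degrees, none past 1 either way. Its arguments: {"type":"object","properties":{"linear":{"type":"array","items":{"type":"array","items":{"type":"number","minimum":-1,"maximum":1}}},"spin":{"type":"array","items":{"type":"number","minimum":-1,"maximum":1}},"hand":{"type":"number"}},"required":["linear","spin"]}

```bash
mkdir -p pics
cat > h.py <<'E'
import numpy as np, cv2
from plant import monitor, optics, workorder
def shot(n,f):
    d=optics.capture(n); cv2.imwrite('pics/'+f+'.png',d['frame']); np.savez('pics/'+f+'.npz',K=d['K'],T=d['world_to_cam']); return d
def load(f):
    d=np.load('pics/'+f+'.npz'); return d['K'],d['T']
def ray(f,uv,z):
    K,T=load(f); R=T[:3,:3]; c=-R.T@T[:3,3]
    d=R.T@np.linalg.inv(K)@np.array([uv[0],uv[1],1.]); return (c+d*(z-c[2])/d[2])
def proj(f,P):
    K,T=load(f); p=K@(T[:3,:3]@np.array(P,float)+T[:3,3]); return p[:2]/p[2]
E
python3 - <<'E'
from h import *
for n in('top','side','wrist'):
    shot(n,n+'0'); K,T=load(n+'0'); print(n,K.round(1).tolist(),(-T[:3,:3].T@T[:3,3]).round(0),T[:3,:3].round(2).tolist())
o=monitor.get_obs(); print({k:np.round(v,3) for k,v in o.items()})
E
```

```text
top [[538.5, 0.0, 314.3], [0.0, 538.5, 231.8], [0.0, 0.0, 1.0]] [ 328.   -7. 1371.] [[0.01, -1.0, 0.01], [-0.99, -0.01, -0.14], [0.14, -0.0, -0.99]]
side [[474.9, 0.0, 310.0], [0.0, 474.9, 236.5], [0.0, 0.0, 1.0]] [  37.  750. 1060.] [[-0.86, -0.51, -0.01], [-0.35, 0.61, -0.71], [0.36, -0.61, -0.71]]
wrist [[340.5, 0.0, 317.4], [0.0, 340.5, 239.4], [0.0, 0.0, 1.0]] [ 227. -479.  383.] [[0.3, -0.96, -0.0], [-0.92, -0.28, 0.28], [-0.27, -0.08, -0.96]]
{'time': np.float64(0.15), 'joint_positions': array([-1.417,  0.343,  1.525,  0.   ,  1.275, -0.146]), 'dq': array([ 0.001, -0.001, -0.003,  0.   ,  0.   ,  0.002]), 'tau': array([ 1.0000e-03, -4.3147e+01, -2.4435e+01,  7.2000e-02,  5.4000e-02,
       -0.0000e+00]), 'tool_pos': array([ 155.022, -501.286,  226.212]), 'tcp_rot': array([-3.14, -0.  ,  0.3 ]), 'contact_force': array([0.382, 0.301, 0.074]), 'moment': array([-0.071,  0.004,  0.051]), 'finger_force': np.float64(0.0), 'grip_width': np.float64(91.868)}
```

View pics/top0.png

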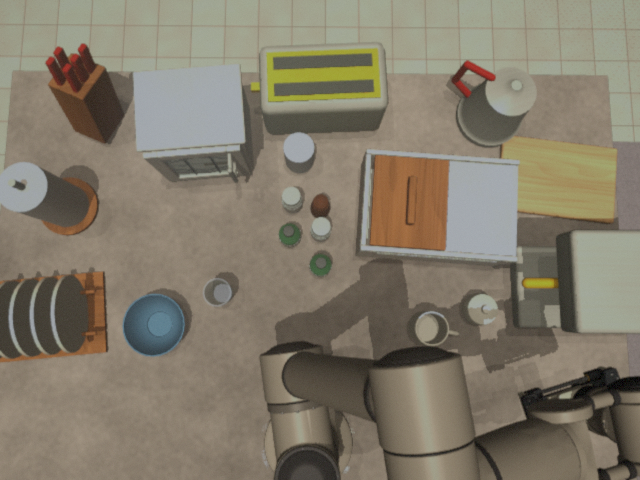

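View pics/side0.png

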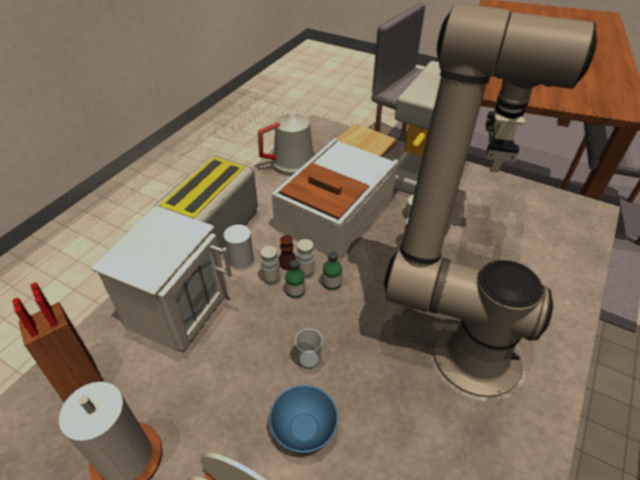

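Top shows 2 green bottles (~(290,235), (321,264)), 2 jars (~(291,198), (320,229)), mill (320,206), tin (299,152), lid pull (411,200). I'll enlarge it.

Run:
```python
from h import *
a=cv2.imread('pics/top0.png'); 
cv2.imwrite('pics/c1.png',cv2.resize(a[130:290,130:340],None,fx=3.75,fy=3.75,interpolation=cv2.INTER_CUBIC))
cv2.imwrite('pics/c2.png',cv2.resize(a[140:275,350:530],None,fx=4.4,fy=4.4,interpolation=cv2.INTER_CUBIC))
```

```text
(no output)
```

View pics/c1.png

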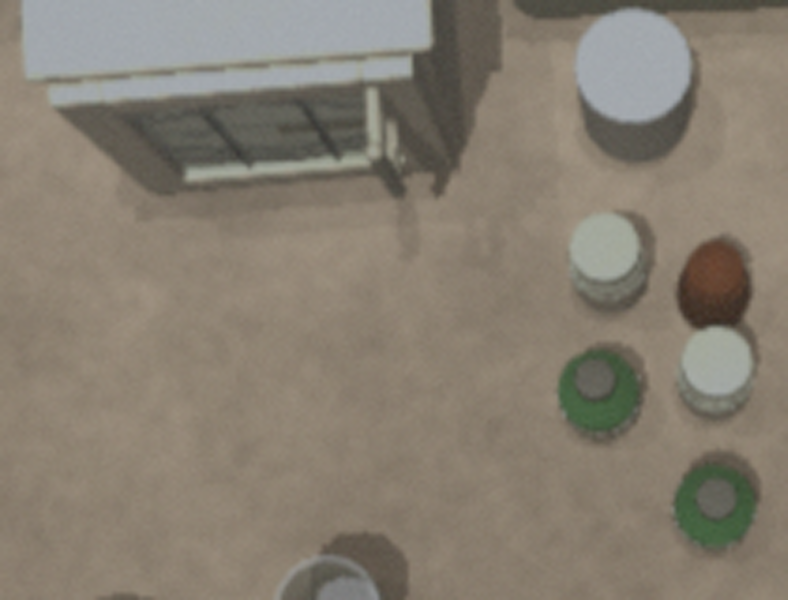

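View pics/c2.png

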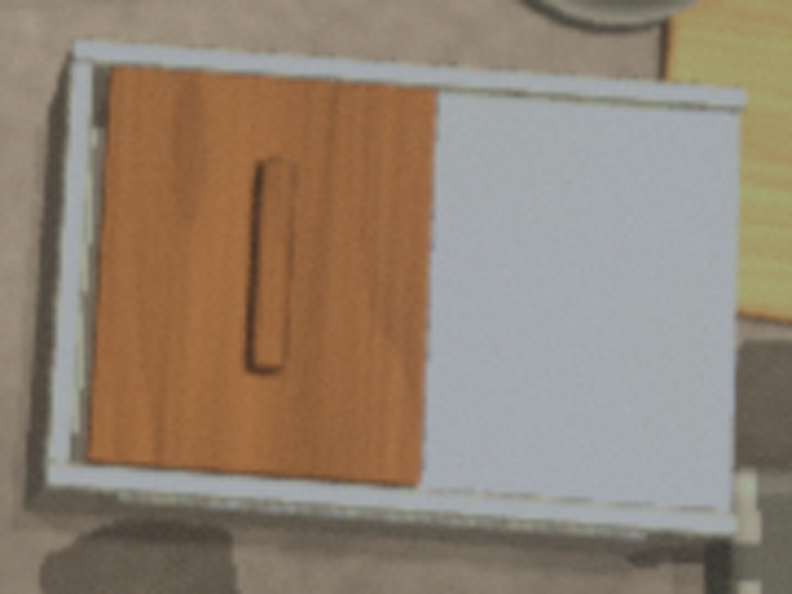

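Run:
```python
from h import *
c1=lambda u,v:((u+.5)/3.75+129.5,(v+.5)/3.75+129.5)
c2=lambda u,v:((u+.5)/4.4+349.5,(v+.5)/4.4+139.5)
P={}
def p(n,uv,z): P[n]=ray('top0',uv,z)[:2]; print(n,P[n].round(1),'r',np.hypot(*P[n]).round())
p('jarA',c1(605,245),115);p('jarB',c1(717,360),115);p('botA',c1(595,379),120);p('botB',c1(717,497),120)
p('tin',c1(633,65),110);p('mill',c1(715,262),118)
for n,u,v in(('TL',76,42),('TR',746,92),('BL',48,482),('BR',735,530)): p(n,c2(u,v),149)
for n,u,v in(('p1',281,158),('p2',270,370)): p(n,c2(u,v),179)
for n,u,v in(('lidTL',108,67),('lidBL',90,461),('lidTR',437,90),('lidBR',420,486)): p(n,c2(u,v),151)
for n,u,v in(('crL',25,77),('crR',430,48)): p(n,c1(u,v),250)
for n,u,v in(('doL',50,104),('doR',412,77)): p(n,c1(u,v),236)
p('hnd',c1(372,90),230)
for a,b in(('TL','TR'),('BL','BR'),('TL','BL'),('p1','p2'),('crL','crR'),('doL','doR')):
    d=P[b]-P[a]; print(a,b,np.linalg.norm(d).round(1),np.arctan2(d[1],d[0]).round(3))
print('chest c',np.mean([P[k] for k in('TL','TR','BL','BR')],0))
```

```text
jarA [588.9  43.5] r 591.0
jarB [515.7 -27.7] r 516.0
botA [502.5  48.7] r 505.0
botB [429.  -27.9] r 430.0
tin [708.2  27. ] r 709.0
mill [577.8 -26.2] r 578.0
TL [ 692.2 -134.3] r 705.0
TR [ 667.2 -490.2] r 828.0
BL [ 456.9 -117.8] r 472.0
BR [ 433.9 -473.6] r 642.0
p1 [ 622.3 -236.4] r 666.0
p2 [ 511.6 -228.6] r 560.0
lidTL [ 678.1 -151. ] r 695.0
lidBL [ 467.7 -139.5] r 488.0
lidTR [ 666.7 -325.3] r 742.0
lidBR [ 455.6 -310.4] r 551.0
crL [656.6 370.4] r 754.0
crR [675.2 139.7] r 690.0
doL [644.7 359.9] r 738.0
doR [662.2 151.5] r 679.0
hnd [656.  175.4] r 679.0
TL TR 356.8 -1.641
BL BR 356.5 -1.635
TL BL 235.9 3.072
p1 p2 110.9 3.071
crL crR 231.5 -1.49
doL doR 209.2 -1.487
chest c [ 562.53832448 -303.98395591]
```

```bash
cat >> h.py <<'E'
from scipy.spatial.transform import Rotation as Ro
def cur():
    o=monitor.get_obs(); r=Ro.from_euler('xyz',o['tcp_rot']); x=r.as_matrix()[:,0]
    return [*o['tool_pos'],np.arctan2(x[1],x[0])]
def plan(wps,start=None,q=.005):
    "wps: (x,y,z,yaw,rows); prints calls of 8 rows, tool pointing down"
    s=np.array(start or cur(),float); L=[];S=[]
    for *t,n in wps:
        for i in range(n):
            k=n-i; d=np.array(t,float)-s; d/=k
            c,sn=np.cos(s[3]),np.sin(s[3])
            l=np.array([c*d[0]+sn*d[1],sn*d[0]-c*d[1],-d[2]])/200
            l=np.round(l/q)*q; sp=np.round(-d[3]/(np.pi/2)/q)*q
            if abs(sp)>.118 or np.linalg.norm(l)>.3125: print('FAST',l,sp)
            dx,dy,dz=l*200
            s=s+[c*dx+sn*dy,sn*dx-c*dy,-dz,-sp*np.pi/2]
            L.append((l+0.).round(3).tolist());S.append(float(round(sp,3)+0.))
    while len(L)%8: L.append([0,0,0]);S.append(0)
    for i in range(0,len(L),8): print(L[i:i+8],S[i:i+8])
    print('end',s.round(3))
CH=np.array([562.5,-304.]);CY=-.069
def chest(x,y): c,s=np.cos(CY),np.sin(CY); return CH+[c*x-s*y,s*x+c*y]
HI=np.array([645.7,359.7]);DY=.083
def door(x,y,th): c,s=np.cos(DY-th),np.sin(DY-th); return HI+[c*x-s*y,s*x+c*y]
E
python3 - <<'E'
from h import *
for z in(230,205,125):
    u=proj('top0',[*door(-40,-185,0),z]); print('hnd',z,(u-129.5)*3.75, proj('side0',[*door(-40,-185,0),z]))
for n,uv,z in(('tumb',(218,288),90),('tumbfoot',(219,298),0),('bowl',(155,325),60),('bowlR',(186,325),60),('mug',(431,327),95),('pot',(482,308),94)): print(n,ray('top0',uv,z).round())
print('handle end',door(-40,-185,1.5),'edge',door(0,-212,1.5),'lid shut pull',chest(0,84),chest(0,-84))
plan([(250,-330,226,.3,4),(567,-232.5,226,-.07,8),(567,-232.5,200,-.07,2),(567,-232.5,200,-.07,2)])
E
```

```text
hnd 230 [376.71442701 148.89710964] [224.63880037 247.33163972]
hnd 205 [383.05075704 159.54397735] [225.99882822 254.35586698]
hnd 125 [401.67069161 190.83085467] [230.08686096 275.46960438]
tumb [369. 215.  90.]
tumbfoot [347. 227.   0.]
bowl [281. 368.  60.]
bowlR [281. 294.  60.]
mug [ 281. -286.   95.]
pot [ 325. -408.   94.]
handle end [456.75599215 370.88757775] edge [436.2023127  327.22356212] lid shut pull [ 568.29140197 -220.19988268] [ 556.70859803 -387.80011732]
[[0.175, -0.17, 0.0], [0.175, -0.17, 0.0], [0.18, -0.17, 0.0], [0.175, -0.17, 0.0], [0.205, 0.0, 0.0], [0.21, -0.01, 0.0], [0.205, -0.02, 0.0], [0.205, -0.03, 0.0]] [0.0, 0.0, 0.0, 0.0, 0.03, 0.03, 0.03, 0.03]
[[0.205, -0.04, 0.0], [0.2, -0.045, 0.0], [0.2, -0.055, 0.0], [0.2, -0.065, 0.0], [0.0, 0.0, 0.065], [0.0, 0.0, 0.065], [0.0, 0.0, 0.0], [0.0, 0.0, 0.0]] [0.03, 0.03, 0.03, 0.025, 0.0, 0.0, 0.0, 0.0]
end [ 5.67149e+02 -2.32974e+02  2.00212e+02 -6.90000e-02]
```

Emit:
servo_tool:
  linear:
    - [0.175,-0.17,0]
    - [0.175,-0.17,0]
    - [0.18,-0.17,0]
    - [0.175,-0.17,0]
    - [0.205,0,0]
    - [0.21,-0.01,0]
    - [0.205,-0.02,0]
    - [0.205,-0.03,0]
  spin: [0,0,0,0,0.03,0.03,0.03,0.03]

```text
time: 1.15
tool_pos: [409.0, -280.1, 226.6]
tcp_rot: [-3.142, 0.0, 0.11]
contact_force: [-0.7, -0.1, 1.1]
grip_width: 91.9
finger_force: 0.0
```

Emit:
servo_tool:
  linear:
    - [0.205,-0.04,0]
    - [0.2,-0.045,0]
    - [0.2,-0.055,0]
    - [0.2,-0.065,0]
    - [0,0,0.065]
    - [0,0,0.065]
    - [0,0,0]
    - [0,0,0]
  spin: [0.03,0.03,0.03,0.025,0,0,0,0]

```text
time: 2.15
tool_pos: [566.6, -233.9, 201.1]
tcp_rot: [3.141, -0.0, -0.07]
contact_force: [0.0, -1.0, 0.8]
grip_width: 92.3
finger_force: 0.0
```

Run:
```python
from h import *
print(np.round(cur(),2)); shot('wrist','w1'); print(proj('w1',[567,-232.5,179]))
```

```text
[ 5.6659e+02 -2.3390e+02  2.0112e+02 -7.0000e-02]
[315.9203413  278.77181257]
```

View pics/w1.png

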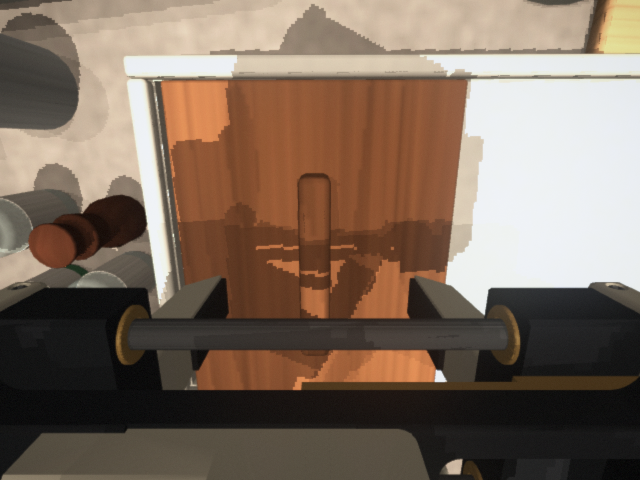

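The bar at (300–330, 175–355) is centred between the fingers. Descending, gripping, sliding open.

Emit:
servo_tool:
  linear:
    - [0,0,0.08]
    - [0,0,0.08]
    - [0,0,0.065]
    - [0,0,0]
    - [0,0,0]
    - [0,0,0]
    - [0,0,0]
    - [0,0,0]
  spin: [0,0,0,0,0,0,0,0]

```text
time: 3.2
tool_pos: [567.3, -233.3, 156.0]
tcp_rot: [3.141, -0.0, -0.069]
contact_force: [-0.5, -0.8, 0.1]
grip_width: 91.7
finger_force: 0.0
```

Emit:
servo_tool:
  linear:
    - [0,0,0]
    - [0,0,0]
    - [0,0,0]
    - [0,0,0]
    - [0,0,0]
    - [0,0,0]
    - [0,0,0]
    - [0,0,0]
  spin: [0,0,0,0,0,0,0,0]
  hand: -1

```text
time: 4.2
tool_pos: [567.2, -233.1, 155.7]
tcp_rot: [-3.141, -0.0, -0.069]
contact_force: [0.6, 0.1, 0.6]
grip_width: 17.6
finger_force: 30.0
```

Emit:
servo_tool:
  linear:
    - [0,0.1,0]
    - [0,0.13,0]
    - [0,0.13,0]
    - [0,0.13,0]
    - [0,0.13,0]
    - [0,0.1,0]
    - [0,0.04,0]
    - [0,0,0]
  spin: [0,0,0,0,0,0,0,0]

```text
time: 5.2
tool_pos: [556.8, -386.4, 155.7]
tcp_rot: [3.14, -0.001, -0.07]
contact_force: [4.7, -2.6, -1.4]
grip_width: 17.6
finger_force: 30.0
```

Run:
```python
from h import *
x,y=door(-40,-185,0)
plan([(557,-386,156,-.069,2),(557,-386,260,-.069,2),(590,-100,280,1.6,10),(x,y,280,DY+np.pi,10)])
```

```text
[[0.0, 0.0, 0.0], [0.0, 0.0, 0.0], [0.0, 0.0, -0.26], [0.0, 0.0, -0.26], [0.005, -0.145, -0.01], [0.03, -0.14, -0.01], [0.055, -0.135, -0.01], [0.075, -0.125, -0.01]] [0.0, 0.0, 0.0, 0.0, -0.105, -0.105, -0.105, -0.105]
[[0.095, -0.11, -0.01], [0.11, -0.095, -0.01], [0.125, -0.07, -0.01], [0.135, -0.05, -0.01], [0.14, -0.03, -0.01], [0.14, -0.005, -0.01], [0.135, 0.02, 0.0], [0.13, 0.04, 0.0]] [-0.105, -0.11, -0.105, -0.11, -0.105, -0.11, -0.105, -0.105]
[[0.12, 0.065, 0.0], [0.11, 0.08, 0.0], [0.095, 0.1, 0.0], [0.08, 0.115, 0.0], [0.06, 0.125, 0.0], [0.04, 0.13, 0.0], [0.015, 0.135, 0.0], [-0.005, 0.135, 0.0]] [-0.105, -0.105, -0.1, -0.105, -0.1, -0.105, -0.1, -0.105]
end [620.888 171.807 279.746   3.228]
```

Emit:
servo_tool:
  linear:
    - [0,0,0]
    - [0,0,0]
    - [0,0,-0.26]
    - [0,0,-0.26]
    - [0.005,-0.145,-0.01]
    - [0.03,-0.14,-0.01]
    - [0.055,-0.135,-0.01]
    - [0.075,-0.125,-0.01]
  spin: [0,0,0,0,-0.105,-0.105,-0.105,-0.105]
  hand: 0

```text
time: 6.2
tool_pos: [569.6, -268.3, 267.9]
tcp_rot: [-3.141, 0.001, 0.596]
contact_force: [0.9, -0.6, 0.7]
grip_width: 45.8
finger_force: 0.0
```

Emit:
servo_tool:
  linear:
    - [0.095,-0.11,-0.01]
    - [0.11,-0.095,-0.01]
    - [0.125,-0.07,-0.01]
    - [0.135,-0.05,-0.01]
    - [0.14,-0.03,-0.01]
    - [0.14,-0.005,-0.01]
    - [0.135,0.02,0]
    - [0.13,0.04,0]
  spin: [-0.105,-0.11,-0.105,-0.11,-0.105,-0.11,-0.105,-0.105]

```text
time: 7.2
tool_pos: [594.7, -43.2, 279.8]
tcp_rot: [-3.141, 0.0, 1.939]
contact_force: [0.5, -0.1, -0.4]
grip_width: 45.9
finger_force: 0.0
```

Emit:
servo_tool:
  linear:
    - [0.12,0.065,0]
    - [0.11,0.08,0]
    - [0.095,0.1,0]
    - [0.08,0.115,0]
    - [0.06,0.125,0]
    - [0.04,0.13,0]
    - [0.015,0.135,0]
    - [-0.005,0.135,0]
  spin: [-0.105,-0.105,-0.1,-0.105,-0.1,-0.105,-0.1,-0.105]

```text
time: 8.2
tool_pos: [619.7, 174.4, 279.7]
tcp_rot: [-3.141, -0.001, -3.048]
contact_force: [0.3, 0.0, 0.7]
grip_width: 46.2
finger_force: 0.0
```

Run:
```python
from h import *
print(np.round(cur(),3)); shot('wrist','w2'); shot('side','s2')
print(proj('w2',[*door(-40,-185,0),230]))
a=cv2.imread('pics/w2.png');b=cv2.imread('pics/s2.png')
b=cv2.resize(b[170:350,90:350],(400,277)); a=cv2.resize(a,(400,300)); cv2.imwrite('pics/m2.png',np.vstack([a,b]))
```

```text
[619.698 174.354 279.745  -3.048]
[312.77614001 263.40866153]
```

View pics/m2.png

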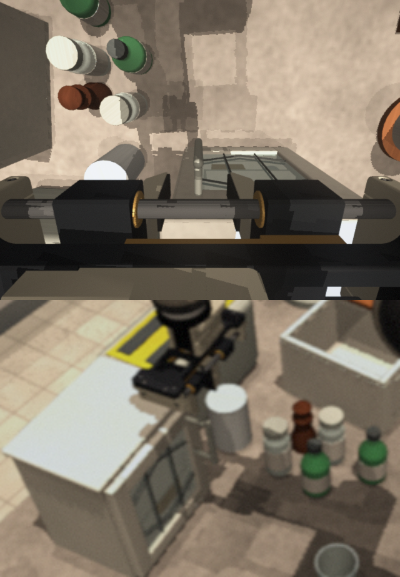

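Emit:
servo_tool:
  linear:
    - [0,0,0.1]
    - [0,0,0.1]
    - [0,0,0.1]
    - [0,0,0.07]
    - [0,0,0.05]
    - [0,0,0]
    - [0,0,0]
    - [0,0,0]
  spin: [0,0,0,0,0,0,0,0]

```text
time: 9.3
tool_pos: [620.6, 173.4, 196.5]
tcp_rot: [-3.142, 0.001, -3.054]
contact_force: [0.5, 0.3, 0.5]
grip_width: 45.8
finger_force: 0.0
```

Emit:
servo_tool:
  linear:
    - [0,0,0]
    - [0,0,0]
    - [0,0,0]
    - [0,0,0]
    - [0,0,0]
    - [0,0,0]
    - [0,0,0]
    - [0,0,0]
  spin: [0,0,0,0,0,0,0,0]
  hand: -1

```text
time: 10.3
tool_pos: [620.2, 174.0, 195.7]
tcp_rot: [3.141, 0.0, -3.053]
contact_force: [0.2, 5.0, -0.3]
grip_width: 10.2
finger_force: 30.0
```

Run:
```python
from h import *
c=cur(); c[3]%=2*np.pi; print(np.round(c,3), door(-40,-185,0))
# use actual grip position as handle
off=np.array(c[:2])-door(-40,-185,0)
w=[]
for i in range(1,25):
    th=1.5*i/24; w.append((*(door(-40,-185,th)+off*(1-i/24)),c[2],DY+np.pi-th,1))
plan(w,c)
```

```text
[620.208 173.997 195.669   3.23 ] [621.17507689 172.02067736]
[[0.055, 0.015, 0.0], [0.06, 0.015, 0.0], [0.055, 0.01, 0.0], [0.06, 0.015, 0.0], [0.055, 0.015, 0.0], [0.06, 0.015, 0.0], [0.055, 0.015, 0.0], [0.055, 0.01, 0.0]] [0.045, 0.04, 0.04, 0.035, 0.04, 0.04, 0.04, 0.04]
[[0.06, 0.015, 0.0], [0.055, 0.015, 0.0], [0.06, 0.015, 0.0], [0.055, 0.015, 0.0], [0.055, 0.015, 0.0], [0.06, 0.01, 0.0], [0.055, 0.015, 0.0], [0.055, 0.015, 0.0]] [0.04, 0.04, 0.04, 0.04, 0.04, 0.04, 0.04, 0.04]
[[0.06, 0.015, 0.0], [0.055, 0.015, 0.0], [0.06, 0.015, 0.0], [0.055, 0.01, 0.0], [0.055, 0.015, 0.0], [0.06, 0.015, 0.0], [0.055, 0.015, 0.0], [0.06, 0.015, 0.0]] [0.04, 0.04, 0.04, 0.04, 0.04, 0.04, 0.04, 0.04]
end [456.874 371.348 195.669   1.722]
```

Emit:
servo_tool:
  linear:
    - [0.055,0.015,0]
    - [0.06,0.015,0]
    - [0.055,0.01,0]
    - [0.06,0.015,0]
    - [0.055,0.015,0]
    - [0.06,0.015,0]
    - [0.055,0.015,0]
    - [0.055,0.01,0]
  spin: [0.045,0.04,0.04,0.035,0.04,0.04,0.04,0.04]

```text
time: 11.3
tool_pos: [534.4, 207.5, 195.7]
tcp_rot: [3.14, 0.002, 2.725]
contact_force: [4.6, 6.8, -4.1]
grip_width: 10.0
finger_force: 30.0
```

Emit:
servo_tool:
  linear:
    - [0.06,0.015,0]
    - [0.055,0.015,0]
    - [0.06,0.015,0]
    - [0.055,0.015,0]
    - [0.055,0.015,0]
    - [0.06,0.01,0]
    - [0.055,0.015,0]
    - [0.055,0.015,0]
  spin: [0.04,0.04,0.04,0.04,0.04,0.04,0.04,0.04]

```text
time: 12.3
tool_pos: [474.3, 277.9, 195.7]
tcp_rot: [-3.14, 0.001, 2.222]
contact_force: [-1.6, -0.4, 0.3]
grip_width: 10.2
finger_force: 30.0
```

Emit:
servo_tool:
  linear:
    - [0.06,0.015,0]
    - [0.055,0.015,0]
    - [0.06,0.015,0]
    - [0.055,0.01,0]
    - [0.055,0.015,0]
    - [0.06,0.015,0]
    - [0.055,0.015,0]
    - [0.06,0.015,0]
  spin: [0.04,0.04,0.04,0.04,0.04,0.04,0.04,0.04]

```text
time: 13.3
tool_pos: [454.9, 370.4, 195.7]
tcp_rot: [-3.137, 0.002, 1.72]
contact_force: [-8.6, 0.8, 3.3]
grip_width: 10.3
finger_force: 30.0
```

Run:
```python
from h import *
c=cur()
plan([(*c,3),(*c[:2],300,c[3],3),(430,150,300,1.57,6),(430,-200,300,1.57,8),(430,-200,300,1.57,4)])
```

```text
[[0.0, 0.0, 0.0], [0.0, 0.0, 0.0], [0.0, 0.0, 0.0], [0.0, 0.0, -0.175], [0.0, 0.0, -0.175], [0.0, 0.0, -0.17], [-0.18, -0.05, 0.0], [-0.18, -0.045, 0.0]] [0.0, 0.0, 0.0, 0.0, 0.0, 0.0, 0.015, 0.015]
[[-0.18, -0.04, 0.0], [-0.18, -0.035, 0.0], [-0.18, -0.03, 0.0], [-0.185, -0.02, 0.0], [-0.22, 0.0, 0.0], [-0.22, 0.0, 0.0], [-0.22, 0.0, 0.0], [-0.22, 0.0, 0.0]] [0.015, 0.015, 0.02, 0.015, 0.0, 0.0, 0.0, 0.0]
[[-0.22, 0.0, 0.0], [-0.215, 0.0, 0.0], [-0.22, 0.0, 0.0], [-0.215, 0.0, 0.0], [0.0, 0.0, 0.0], [0.0, 0.0, 0.0], [0.0, 0.0, 0.0], [0.0, 0.0, 0.0]] [0.0, 0.0, 0.0, 0.0, 0.0, 0.0, 0.0, 0.0]
end [ 430.156 -199.992  299.658    1.57 ]
```

Emit:
servo_tool:
  linear:
    - [0,0,0]
    - [0,0,0]
    - [0,0,0]
    - [0,0,-0.175]
    - [0,0,-0.175]
    - [0,0,-0.17]
    - [-0.18,-0.05,0]
    - [-0.18,-0.045,0]
  spin: [0,0,0,0,0,0,0.015,0.015]
  hand: 0

```text
time: 14.3
tool_pos: [448.3, 295.7, 300.0]
tcp_rot: [3.141, 0.0, 1.674]
contact_force: [0.0, 0.1, -0.7]
grip_width: 45.8
finger_force: 0.0
```

Emit:
servo_tool:
  linear:
    - [-0.18,-0.04,0]
    - [-0.18,-0.035,0]
    - [-0.18,-0.03,0]
    - [-0.185,-0.02,0]
    - [-0.22,0,0]
    - [-0.22,0,0]
    - [-0.22,0,0]
    - [-0.22,0,0]
  spin: [0.015,0.015,0.02,0.015,0,0,0,0]

```text
time: 15.3
tool_pos: [432.7, -27.5, 299.9]
tcp_rot: [3.141, 0.001, 1.572]
contact_force: [0.4, -0.1, 0.2]
grip_width: 46.0
finger_force: 0.0
```

Emit:
servo_tool:
  linear:
    - [-0.22,0,0]
    - [-0.215,0,0]
    - [-0.22,0,0]
    - [-0.215,0,0]
    - [0,0,0]
    - [0,0,0]
    - [0,0,0]
    - [0,0,0]
  spin: [0,0,0,0,0,0,0,0]

```text
time: 16.3
tool_pos: [433.4, -198.8, 299.9]
tcp_rot: [3.141, 0.0, 1.574]
contact_force: [-0.2, 0.1, 0.0]
grip_width: 46.0
finger_force: 0.0
```

Run:
```python
from h import *
print(np.round(cur(),3)); a=shot('top','t3')['frame']; cv2.imwrite('pics/t3c.png',cv2.resize(a[130:340,130:410],None,fx=2.85,fy=2.85,interpolation=cv2.INTER_CUBIC))
```

```text
[ 433.365 -198.76   299.941    1.574]
```

View pics/t3c.png

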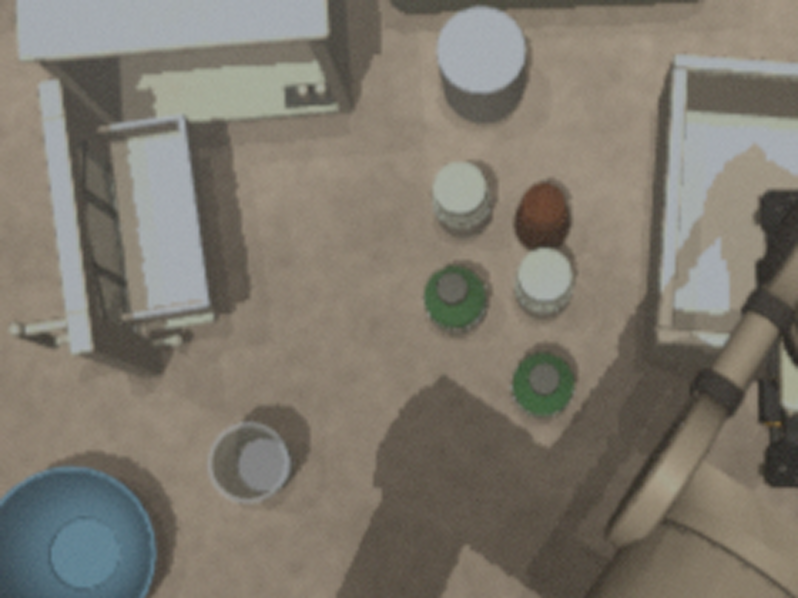

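Door is open; leaf top edge runs (40,83)→(72,352), rack guard rail top (188,118)→(213,307), and the four items look unmoved.

```bash
cat >> h.py <<'E'
c3=lambda u,v:((u+.5)/2.85+129.5,(v+.5)/2.85+129.5)
E
python3 - <<'E'
from h import *
r=lambda u,v,z:ray('t3',c3(u,v),z)[:2]
a,b=r(40,83,236),r(72,352,236); d=b-a; ang=np.arctan2(d[1],d[0]); 
print('outer',a,b,np.linalg.norm(d)); th=-(ang+np.pi/2-DY)%(2*np.pi); print('theta',th)
b2=r(92,350,236); 
c,s=np.cos(DY-th),np.sin(DY-th)
def loc(p): e=p-HI; return np.round([c*e[0]+s*e[1],-s*e[0]+c*e[1]],1)
print('local outer',loc(a),loc(b),loc(b2))
print('guard',loc(r(190,118,135)),loc(r(214,307,135)), 'inner guard', loc(r(182,120,135)))
for n,u,v,z in(('jarA',460,188,115),('jarB',545,275,115),('botA',451.5,288,120),('botB',544,378,120)): print(n,r(u,v,z))
E
```

```text
outer [641.53114196 358.17090012] [436.65359062 324.59085936] 207.6112477201609
theta 1.4913378430820596
local outer [ 0.8 -4.4] [   0.8 -212. ] [  15.6 -212.8]
guard [ 91.9 -20.2] [  91.1 -179.2] inner guard [ 85.2 -20.9]
jarA [587.29323293  43.25337468]
jarB [514.4023289  -27.84810358]
botA [502.39519799  49.12629957]
botB [428.650583   -27.23672887]
```

Run:
```python
from h import *
c=cur()
plan([(502.5,49,180,1.57,8),(502.5,49,92,1.57,5),(502.5,49,92,1.57,3)])
x,y=chest(45,84)
print('carry'); plan([(502.5,49,272,1.57,6),(x,y,272,1.5,8),(x,y,272,1.5,2),(x,y,150,1.5,6),(x,y,106,1.5,5),(x,y,106,1.5,5)],[502.5,49,92,1.57])
```

```text
[[0.155, 0.045, 0.075], [0.155, 0.045, 0.075], [0.155, 0.045, 0.075], [0.155, 0.045, 0.075], [0.155, 0.04, 0.075], [0.155, 0.045, 0.075], [0.155, 0.04, 0.075], [0.155, 0.045, 0.075]] [0.0, 0.0, 0.0, 0.0, 0.0, 0.0, 0.0, 0.0]
[[0.0, 0.0, 0.09], [0.0, 0.0, 0.085], [0.0, 0.0, 0.09], [0.0, 0.0, 0.085], [0.0, 0.0, 0.09], [0.0, 0.0, 0.0], [0.0, 0.0, 0.0], [0.0, 0.0, 0.0]] [0.0, 0.0, 0.0, 0.0, 0.0, 0.0, 0.0, 0.0]
end [502.697  49.311  91.908   1.573]
carry
[[0.0, 0.0, -0.15], [0.0, 0.0, -0.15], [0.0, 0.0, -0.15], [0.0, 0.0, -0.15], [0.0, 0.0, -0.15], [0.0, 0.0, -0.15], [-0.17, 0.07, 0.0], [-0.17, 0.07, 0.0]] [0.0, 0.0, 0.0, 0.0, 0.0, 0.0, 0.005, 0.005]
[[-0.17, 0.07, 0.0], [-0.17, 0.075, 0.0], [-0.165, 0.075, 0.0], [-0.165, 0.075, 0.0], [-0.17, 0.08, 0.0], [-0.165, 0.075, 0.0], [0.0, 0.0, 0.0], [0.0, 0.0, 0.0]] [0.005, 0.005, 0.005, 0.005, 0.005, 0.01, 0.0, 0.0]
[[0.0, 0.0, 0.1], [0.0, 0.0, 0.1], [0.0, 0.0, 0.1], [0.0, 0.0, 0.105], [0.0, 0.0, 0.1], [0.0, 0.0, 0.105], [0.0, 0.0, 0.045], [0.0, 0.0, 0.045]] [0.0, 0.0, 0.0, 0.0, 0.0, 0.0, 0.0, 0.0]
[[0.0, 0.0, 0.045], [0.0, 0.0, 0.04], [0.0, 0.0, 0.045], [0.0, 0.0, 0.0], [0.0, 0.0, 0.0], [0.0, 0.0, 0.0], [0.0, 0.0, 0.0], [0.0, 0.0, 0.0]] [0.0, 0.0, 0.0, 0.0, 0.0, 0.0, 0.0, 0.0]
end [ 612.868 -223.265  106.       1.499]
```

Emit:
servo_tool:
  linear:
    - [0.155,0.045,0.075]
    - [0.155,0.045,0.075]
    - [0.155,0.045,0.075]
    - [0.155,0.045,0.075]
    - [0.155,0.04,0.075]
    - [0.155,0.045,0.075]
    - [0.155,0.04,0.075]
    - [0.155,0.045,0.075]
  spin: [0,0,0,0,0,0,0,0]

```text
time: 17.35
tool_pos: [503.1, 50.0, 179.4]
tcp_rot: [3.141, 0.0, 1.573]
contact_force: [-0.1, -0.3, 0.5]
grip_width: 45.8
finger_force: 0.0
```

Run:
```python
from h import *
print(np.round(cur(),2)); shot('wrist','w4'); shot('side','s4')
a=cv2.imread('pics/w4.png');b=cv2.imread('pics/s4.png')
b=cv2.resize(b[200:350,200:400],(440,330)); a=cv2.resize(a,(360,270)); a=cv2.copyMakeBorder(a,0,0,0,80,0); cv2.imwrite('pics/m4.png',np.vstack([a,b]))
print(proj('w4',[502.5,49,120])*.5625)
```

```text
[503.07  49.98 179.42   1.57]
[177.77178094 145.85665449]
```

View pics/m4.png

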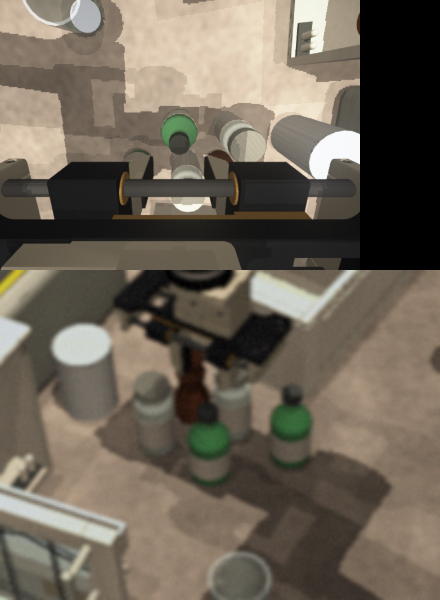

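Cap at (179,145) matches the prediction (178,146). Grasp and carry.

Emit:
servo_tool:
  linear:
    - [0,0,0.09]
    - [0,0,0.085]
    - [0,0,0.09]
    - [0,0,0.085]
    - [0,0,0.09]
    - [0,0,0]
    - [0,0,0]
    - [0,0,0]
  spin: [0,0,0,0,0,0,0,0]

```text
time: 18.45
tool_pos: [503.5, 48.4, 92.6]
tcp_rot: [3.14, 0.0, 1.572]
contact_force: [-0.1, -1.1, 0.4]
grip_width: 46.0
finger_force: 0.0
```

Emit:
servo_tool:
  linear:
    - [0,0,0]
    - [0,0,0]
    - [0,0,0]
    - [0,0,0]
    - [0,0,0]
    - [0,0,-0.01]
    - [0,0,-0.01]
    - [0,0,-0.01]
  spin: [0,0,0,0,0,0,0,0]
  hand: -1

```text
time: 19.45
tool_pos: [502.6, 48.5, 97.5]
tcp_rot: [-3.141, 0.0, 1.572]
contact_force: [-0.4, -0.6, -2.7]
grip_width: 24.9
finger_force: 30.0
```

Emit:
servo_tool:
  linear:
    - [0,0,-0.12]
    - [0,0,-0.15]
    - [0,0,-0.15]
    - [0,0,-0.15]
    - [0,0,-0.15]
    - [0,0,-0.15]
    - [-0.17,0.07,0]
    - [-0.17,0.07,0]
  spin: [0,0,0,0,0,0,0.005,0.005]

```text
time: 20.45
tool_pos: [530.9, -20.0, 272.2]
tcp_rot: [3.141, 0.0, 1.557]
contact_force: [0.2, 0.3, -3.4]
grip_width: 25.1
finger_force: 30.0
```

Emit:
servo_tool:
  linear:
    - [-0.17,0.07,0]
    - [-0.17,0.075,0]
    - [-0.165,0.075,0]
    - [-0.165,0.075,0]
    - [-0.17,0.08,0]
    - [-0.165,0.075,0]
    - [0,0,0]
    - [0,0,0]
  spin: [0.005,0.005,0.005,0.005,0.005,0.01,0,0]

```text
time: 21.45
tool_pos: [613.5, -223.1, 271.1]
tcp_rot: [-3.14, -0.001, 1.501]
contact_force: [-0.1, 0.1, -1.9]
grip_width: 25.1
finger_force: 30.0
```

Emit:
servo_tool:
  linear:
    - [0,0,0.1]
    - [0,0,0.1]
    - [0,0,0.1]
    - [0,0,0.105]
    - [0,0,0.1]
    - [0,0,0.105]
    - [0,0,0.045]
    - [0,0,0.045]
  spin: [0,0,0,0,0,0,0,0]

```text
time: 22.45
tool_pos: [614.2, -223.0, 132.1]
tcp_rot: [3.141, 0.0, 1.502]
contact_force: [-0.3, -0.5, -2.9]
grip_width: 25.2
finger_force: 30.0
```

Emit:
servo_tool:
  linear:
    - [0,0,0.04]
    - [0,0,0.04]
    - [0,0,0.03]
    - [0,0,0.02]
    - [0,0,0]
    - [0,0,0]
    - [0,0,0]
    - [0,0,0]
  spin: [0,0,0,0,0,0,0,0]

```text
time: 23.45
tool_pos: [614.0, -223.6, 105.9]
tcp_rot: [3.141, 0.0, 1.501]
contact_force: [-0.2, 0.3, -3.3]
grip_width: 25.2
finger_force: 30.0
```

Emit:
servo_tool:
  linear:
    - [0,0,0.005]
    - [0,0,0.005]
    - [0,0,0.005]
    - [0,0,0]
    - [0,0,0]
    - [0,0,0]
    - [0,0,0]
    - [0,0,0]
  spin: [0,0,0,0,0,0,0,0]

```text
time: 24.45
tool_pos: [614.2, -223.6, 103.9]
tcp_rot: [3.14, 0.001, 1.502]
contact_force: [-1.6, 1.3, 5.1]
grip_width: 25.1
finger_force: 30.0
```

```bash
cat >> h.py <<'E'
def green(f):
    a=cv2.imread('pics/'+f+'.png').astype(int); m=((a[...,1]>a[...,2]*1.5)&(a[...,1]>a[...,0]*1.25)&(a[...,1]>30)).astype(np.uint8)
    n,l,s,c=cv2.connectedComponentsWithStats(m); return [(s[i,4],*c[i].round(1)) for i in range(1,n) if s[i,4]>40]
E
python3 - <<'E'
from h import *
for f in('top0','t3','w4','s4'): print(f,green(f))
print(proj('w4',[502.5,49,80]),proj('w4',[428.7,-27.5,80]))
for P in([502.5,49,80],[428.7,-27.5,80]): print(proj('top0',P),proj('s4',P))
plan([(614,-223.5,104,1.502,3),(614,-223.5,220,1.502,4),(500,-80,220,1.57,5),(428.7,-27.5,180,1.57,2),(428.7,-27.5,180,1.57,2)])
E
```

```text
top0 []
t3 []
w4 [(np.int32(1679), np.float64(315.9), np.float64(228.9))]
s4 [(np.int32(217), np.float64(331.9), np.float64(268.8)), (np.int32(236), np.float64(294.6), np.float64(276.8))]
[316.18403456 242.23708487] [229.12054326 328.37254387]
[288.8591096  232.97879009] [294.83883513 272.93524188]
[320.3825834  263.62955528] [332.23512446 264.8282283 ]
[[0.0, 0.0, 0.0], [0.0, 0.0, 0.0], [0.0, 0.0, 0.0], [0.0, 0.0, -0.145], [0.0, 0.0, -0.145], [0.0, 0.0, -0.145], [0.0, 0.0, -0.145], [0.135, -0.125, 0.0]] [0.0, 0.0, 0.0, 0.0, 0.0, 0.0, 0.0, -0.01]
[[0.135, -0.12, 0.0], [0.14, -0.12, 0.0], [0.14, -0.115, 0.0], [0.145, -0.12, 0.0], [0.13, -0.175, 0.1], [0.135, -0.18, 0.1], [0.0, 0.0, 0.0], [0.0, 0.0, 0.0]] [-0.01, -0.01, -0.005, -0.01, 0.0, 0.0, 0.0, 0.0]
end [428.665 -27.051 179.854   1.572]
```

Emit:
servo_tool:
  linear:
    - [0,0,0]
    - [0,0,0]
    - [0,0,0]
    - [0,0,-0.145]
    - [0,0,-0.145]
    - [0,0,-0.145]
    - [0,0,-0.145]
    - [0.135,-0.125,0]
  spin: [0,0,0,0,0,0,0,-0.01]
  hand: 0

```text
time: 25.45
tool_pos: [592.4, -196.6, 220.8]
tcp_rot: [3.136, 0.003, 1.516]
contact_force: [0.4, 1.0, -0.8]
grip_width: 45.8
finger_force: 0.0
```

Emit:
servo_tool:
  linear:
    - [0.135,-0.12,0]
    - [0.14,-0.12,0]
    - [0.14,-0.115,0]
    - [0.145,-0.12,0]
    - [0.13,-0.175,0.1]
    - [0.135,-0.18,0.1]
    - [0,0,0]
    - [0,0,0]
  spin: [-0.01,-0.01,-0.005,-0.01,0,0,0,0]

```text
time: 26.45
tool_pos: [429.5, -27.4, 179.4]
tcp_rot: [3.139, 0.001, 1.572]
contact_force: [0.3, 0.2, -0.1]
grip_width: 45.9
finger_force: 0.0
```

Run:
```python
from h import *
print(np.round(cur(),2)); shot('wrist','w5'); shot('side','s5'); print(green('w5'),green('s5')); print(proj('w5',[428.7,-27.5,84]))
plan([(428.7,-27.5,92,1.57,5)])
x,y=chest(-45,84)
print('carry'); plan([(428.7,-27.5,278,1.57,5),(x,y,278,1.5,9),(x,y,278,1.5,2),(x,y,150,1.5,6),(x,y,120,1.5,2),(x,y,105,1.5,3)],[428.7,-27.5,98,1.57])
```

```text
[429.46 -27.4  179.4    1.57]
[(np.int32(1707), np.float64(314.0), np.float64(226.7)), (np.int32(91), np.float64(529.8), np.float64(461.6))] [(np.int32(225), np.float64(331.9), np.float64(268.9))]
[315.71271494 242.60871308]
[[0.0, 0.0, 0.085], [0.0, 0.0, 0.09], [0.0, 0.0, 0.085], [0.0, -0.005, 0.09], [0.0, 0.0, 0.085], [0, 0, 0], [0, 0, 0], [0, 0, 0]] [0.0, 0.0, 0.0, 0.0, 0.0, 0, 0, 0]
end [428.834 -27.749  92.368   1.572]
carry
[[0.0, 0.0, -0.18], [0.0, 0.0, -0.18], [0.0, 0.0, -0.18], [0.0, 0.0, -0.18], [0.0, 0.0, -0.18], [-0.105, 0.055, 0.0], [-0.105, 0.055, 0.0], [-0.105, 0.055, 0.0]] [0.0, 0.0, 0.0, 0.0, 0.0, 0.005, 0.005, 0.005]
[[-0.105, 0.055, 0.0], [-0.105, 0.055, 0.0], [-0.1, 0.055, 0.0], [-0.105, 0.055, 0.0], [-0.1, 0.06, 0.0], [-0.1, 0.06, 0.0], [0.0, 0.0, 0.0], [0.0, 0.0, 0.0]] [0.005, 0.005, 0.005, 0.005, 0.005, 0.005, 0.0, 0.0]
[[0.0, 0.0, 0.105], [0.0, 0.0, 0.105], [0.0, 0.0, 0.11], [0.0, 0.0, 0.105], [0.0, 0.0, 0.11], [0.0, 0.0, 0.105], [0.0, 0.0, 0.075], [0.0, 0.0, 0.075]] [0.0, 0.0, 0.0, 0.0, 0.0, 0.0, 0.0, 0.0]
[[0.0, 0.0, 0.025], [0.0, 0.0, 0.025], [0.0, 0.0, 0.025], [0, 0, 0], [0, 0, 0], [0, 0, 0], [0, 0, 0], [0, 0, 0]] [0.0, 0.0, 0.0, 0, 0, 0, 0, 0]
end [ 523.698 -216.675  105.       1.499]
```

Emit:
servo_tool:
  linear:
    - [0,0,0.085]
    - [0,0,0.09]
    - [0,0,0.085]
    - [0,0,0.09]
    - [0,0,0.085]
    - [0,0,0]
    - [0,0,0]
    - [0,0,0]
  spin: [0,0,0,0,0,0,0,0]

```text
time: 27.55
tool_pos: [429.1, -27.3, 92.4]
tcp_rot: [3.14, 0.0, 1.572]
contact_force: [-0.4, 0.3, -0.7]
grip_width: 45.8
finger_force: 0.0
```

Emit:
servo_tool:
  linear:
    - [0,0,0]
    - [0,0,0]
    - [0,0,0]
    - [0,0,0]
    - [0,0,0]
    - [0,0,-0.01]
    - [0,0,-0.01]
    - [0,0,-0.01]
  spin: [0,0,0,0,0,0,0,0]
  hand: -1

```text
time: 28.55
tool_pos: [428.1, -27.0, 97.6]
tcp_rot: [-3.141, -0.0, 1.572]
contact_force: [-0.3, 0.1, -2.1]
grip_width: 25.0
finger_force: 30.0
```

Emit:
servo_tool:
  linear:
    - [0,0,-0.18]
    - [0,0,-0.18]
    - [0,0,-0.18]
    - [0,0,-0.18]
    - [0,0,-0.18]
    - [-0.105,0.055,0]
    - [-0.105,0.055,0]
    - [-0.105,0.055,0]
  spin: [0,0,0,0,0,0.005,0.005,0.005]

```text
time: 29.55
tool_pos: [461.1, -90.9, 277.6]
tcp_rot: [-3.141, -0.0, 1.548]
contact_force: [0.2, 0.1, -2.4]
grip_width: 25.2
finger_force: 30.0
```

Emit:
servo_tool:
  linear:
    - [-0.105,0.055,0]
    - [-0.105,0.055,0]
    - [-0.1,0.055,0]
    - [-0.105,0.055,0]
    - [-0.1,0.06,0]
    - [-0.1,0.06,0]
    - [0,0,0]
    - [0,0,0]
  spin: [0.005,0.005,0.005,0.005,0.005,0.005,0,0]

```text
time: 30.55
tool_pos: [523.4, -215.7, 277.3]
tcp_rot: [-3.141, -0.001, 1.501]
contact_force: [-0.5, 0.1, -1.5]
grip_width: 24.9
finger_force: 30.0
```

Emit:
servo_tool:
  linear:
    - [0,0,0.105]
    - [0,0,0.105]
    - [0,0,0.11]
    - [0,0,0.105]
    - [0,0,0.11]
    - [0,0,0.105]
    - [0,0,0.075]
    - [0,0,0.075]
  spin: [0,0,0,0,0,0,0,0]

```text
time: 31.55
tool_pos: [523.9, -215.7, 119.5]
tcp_rot: [3.141, 0.0, 1.502]
contact_force: [-0.4, -0.2, -1.4]
grip_width: 25.2
finger_force: 30.0
```

Emit:
servo_tool:
  linear:
    - [0,0,0.025]
    - [0,0,0.025]
    - [0,0,0.025]
    - [0,0,0.005]
    - [0,0,0.005]
    - [0,0,0]
    - [0,0,0]
    - [0,0,0]
  spin: [0,0,0,0,0,0,0,0]

```text
time: 32.55
tool_pos: [524.2, -216.2, 103.8]
tcp_rot: [3.14, 0.001, 1.501]
contact_force: [-0.6, 1.1, 5.8]
grip_width: 25.0
finger_force: 30.0
```

Run:
```python
from h import *
plan([(524,-216,104,1.502,3),(524,-216,260,1.502,3),(520,-216,320,1.502,2)])
plan([(556.5,-386,260,-.069,10),(556.5,-386,156,-.069,4),(556.5,-386,156,-.069,2)],[520,-216,320,1.502])
```

```text
[[0.0, 0.0, 0.0], [0.0, 0.0, 0.0], [0.0, 0.0, 0.0], [0.0, 0.0, -0.26], [0.0, 0.0, -0.26], [0.0, 0.0, -0.26], [0.0, -0.01, -0.15], [0.0, -0.01, -0.15]] [0.0, 0.0, 0.0, 0.0, 0.0, 0.0, 0.0, 0.0]
end [ 520.191 -215.879  319.805    1.501]
[[-0.085, 0.025, 0.03], [-0.08, 0.035, 0.03], [-0.07, 0.05, 0.03], [-0.065, 0.06, 0.03], [-0.055, 0.07, 0.03], [-0.04, 0.075, 0.03], [-0.03, 0.08, 0.03], [-0.015, 0.085, 0.03]] [0.1, 0.1, 0.1, 0.1, 0.1, 0.1, 0.1, 0.1]
[[-0.005, 0.085, 0.03], [0.01, 0.085, 0.03], [0.0, 0.0, 0.13], [0.0, 0.0, 0.13], [0.0, 0.0, 0.13], [0.0, 0.0, 0.13], [0.0, 0.0, 0.0], [0.0, 0.0, 0.0]] [0.1, 0.1, 0.0, 0.0, 0.0, 0.0, 0.0, 0.0]
end [ 5.56159e+02 -3.85547e+02  1.56000e+02 -6.90000e-02]
```

Emit:
servo_tool:
  linear:
    - [0,0,0]
    - [0,0,0]
    - [0,0,0]
    - [0,0,-0.26]
    - [0,0,-0.26]
    - [0,0,-0.26]
    - [0,0,-0.15]
    - [0,0,-0.15]
  spin: [0,0,0,0,0,0,0,0]
  hand: 0

```text
time: 33.55
tool_pos: [523.7, -215.9, 320.0]
tcp_rot: [3.141, 0.0, 1.501]
contact_force: [0.2, -0.8, -0.0]
grip_width: 45.5
finger_force: 0.0
```

Run:
```python
from h import *
print(np.round(cur(),2)); shot('wrist','w6'); shot('side','s6')
a=cv2.imread('pics/w6.png');b=cv2.imread('pics/s6.png')
b=cv2.resize(b[130:310,240:430],(400,379)); a=cv2.resize(a,(400,300)); cv2.imwrite('pics/m6.png',np.hstack([np.vstack([a,np.zeros((79,400,3),np.uint8)]),b]))
print(green('w6'))
```

```text
[ 523.65 -215.92  319.99    1.5 ]
[(np.int32(62), np.float64(307.5), np.float64(196.4))]
```

View pics/m6.png

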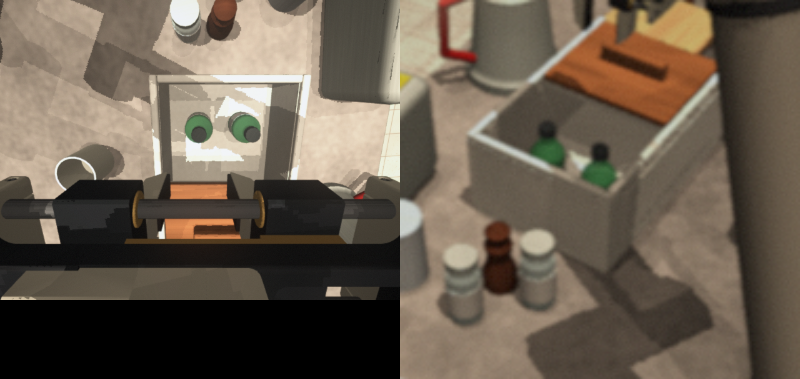

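Both bottles stand upright in the chest at (198,128) and (245,127). Now shutting the lid.

Emit:
servo_tool:
  linear:
    - [-0.085,0.025,0.03]
    - [-0.08,0.035,0.03]
    - [-0.07,0.05,0.03]
    - [-0.065,0.06,0.03]
    - [-0.055,0.07,0.03]
    - [-0.04,0.075,0.03]
    - [-0.03,0.08,0.03]
    - [-0.015,0.085,0.03]
  spin: [0.1,0.1,0.1,0.1,0.1,0.1,0.1,0.1]

```text
time: 34.65
tool_pos: [553.0, -352.4, 268.9]
tcp_rot: [-3.14, 0.001, 0.24]
contact_force: [-0.1, 0.6, -0.3]
grip_width: 46.4
finger_force: 0.0
```

Emit:
servo_tool:
  linear:
    - [-0.015,0.085,0.03]
    - [-0.01,0.085,0.03]
    - [0,0,0]
    - [0,0,0]
    - [0,0,0]
    - [0,0,0]
    - [0,0,0]
    - [0,0,0]
  spin: [0.1,0.1,0,0,0,0,0,0]

```text
time: 35.65
tool_pos: [553.9, -386.3, 258.9]
tcp_rot: [3.141, -0.0, -0.069]
contact_force: [-0.3, -0.7, -0.1]
grip_width: 45.7
finger_force: 0.0
```

Emit:
servo_tool:
  linear:
    - [0,0,0.13]
    - [0,0,0.13]
    - [0,0,0.13]
    - [0,0,0.125]
    - [0,0,0]
    - [0,0,0]
    - [0,0,0]
    - [0,0,0]
  spin: [0,0,0,0,0,0,0,0]

```text
time: 36.65
tool_pos: [554.1, -386.5, 156.6]
tcp_rot: [3.141, -0.001, -0.069]
contact_force: [0.1, -0.4, -0.3]
grip_width: 45.6
finger_force: 0.0
```

Emit:
servo_tool:
  linear:
    - [0,0,0]
    - [0,0,0]
    - [0,0,0]
    - [0,0,0]
    - [0,0,0]
    - [0,0,0]
    - [0,0,0]
    - [0,0,0]
  spin: [0,0,0,0,0,0,0,0]
  hand: -1

```text
time: 37.65
tool_pos: [553.8, -386.3, 155.7]
tcp_rot: [-3.142, 0.0, -0.069]
contact_force: [0.4, 0.8, 0.8]
grip_width: 17.5
finger_force: 30.0
```

Emit:
servo_tool:
  linear:
    - [0,-0.1,0]
    - [0,-0.13,0]
    - [0,-0.13,0]
    - [0,-0.13,0]
    - [0,-0.13,0]
    - [0,-0.1,0]
    - [0,-0.06,0]
    - [0,0,0]
  spin: [0,0,0,0,0,0,0,0]

```text
time: 38.65
tool_pos: [564.5, -229.1, 155.7]
tcp_rot: [-3.14, 0.001, -0.068]
contact_force: [-2.1, 2.2, 0.4]
grip_width: 17.8
finger_force: 30.0
```

Emit:
servo_tool:
  linear:
    - [0,-0.01,0]
    - [0,-0.01,0]
    - [0,-0.01,0]
    - [0,0,0]
    - [0,0,0]
    - [0,0,0]
    - [0,0,0]
    - [0,0,0]
  spin: [0,0,0,0,0,0,0,0]

```text
time: 39.65
tool_pos: [564.8, -224.9, 155.7]
tcp_rot: [3.141, 0.0, -0.069]
contact_force: [-5.1, -2.6, 1.1]
grip_width: 17.7
finger_force: 30.0
```

Emit:
servo_tool:
  linear:
    - [0,-0.01,0]
    - [0,-0.01,0]
    - [0,-0.01,0]
    - [0,0,0]
    - [0,0,0]
    - [0,0,0]
    - [0,0,0]
    - [0,0,0]
  spin: [0,0,0,0,0,0,0,0]

```text
time: 40.65
tool_pos: [564.9, -223.3, 155.7]
tcp_rot: [3.135, -0.0, -0.071]
contact_force: [-5.4, -17.2, -1.8]
grip_width: 17.7
finger_force: 30.0
```

Emit:
servo_tool:
  linear:
    - [0,-0.01,0]
    - [0,-0.01,0]
    - [0,-0.01,0]
    - [0,0,0]
    - [0,0,0]
    - [0,0,0]
    - [0,0,0]
    - [0,0,0]
  spin: [0,0,0,0,0,0,0,0]

```text
time: 41.65
tool_pos: [565.0, -223.3, 155.6]
tcp_rot: [3.126, -0.001, -0.073]
contact_force: [-7.2, -37.6, -7.9]
grip_width: 18.0
finger_force: 30.0
```

Emit:
servo_tool:
  linear:
    - [0,0.02,0]
    - [0,0.02,0]
    - [0,0,0]
    - [0,0,0]
    - [0,0,0]
    - [0,0,0]
    - [0,0,0]
    - [0,0,0]
  spin: [0,0,0,0,0,0,0,0]

```text
time: 42.65
tool_pos: [565.0, -223.3, 155.6]
tcp_rot: [3.138, 0.0, -0.07]
contact_force: [-4.7, -10.2, -0.8]
grip_width: 17.7
finger_force: 30.0
```

Emit:
servo_tool:
  linear:
    - [0,0,0]
    - [0,0,0]
    - [0,0,0]
    - [0,0,-0.2]
    - [0,0,-0.2]
    - [0,0,-0.1]
    - [0,0,0]
    - [0,0,0]
  spin: [0,0,0,0,0,0,0,0]
  hand: 0

```text
time: 43.65
tool_pos: [565.0, -220.3, 254.5]
tcp_rot: [-3.141, 0.002, -0.069]
contact_force: [0.5, -0.2, -0.2]
grip_width: 45.8
finger_force: 0.0
```

Run:
```python
from h import *
c=cur(); print(np.round(c,2)); shot('wrist','w7'); shot('side','s7'); shot('top','t7')
plan([(515,-28,240,0,5),(515,-28,200,0,1),(515,-28,200,0,2)])
K=(slice(0,480),slice(0,640))
a,b=cv2.imread('pics/s7.png'),cv2.imread('pics/s6.png')
for P,n in(([588,43.3,60],'jarA'),([515,-28,60],'jarB')):
    u,v=proj('s7',P).astype(int); print(n,(u,v),np.abs(a[v-25:v+25,u-12:u+12].astype(int)-b[v-25:v+25,u-12:u+12]).mean())
b=cv2.resize(a[180:320,230:400],(486,400)); w=cv2.imread('pics/w7.png'); w=cv2.resize(w,(314,236)); w=np.vstack([w,np.zeros((164,314,3),np.uint8)])
cv2.imwrite('pics/m7.png',np.hstack([w,b]))
```

```text
[ 5.6503e+02 -2.2033e+02  2.5445e+02 -7.0000e-02]
[[-0.065, -0.19, 0.015], [-0.06, -0.19, 0.015], [-0.055, -0.19, 0.015], [-0.055, -0.19, 0.015], [-0.055, -0.19, 0.01], [0.0, 0.0, 0.2], [0.0, 0.0, 0.0], [0.0, 0.0, 0.0]] [-0.01, -0.01, -0.01, -0.005, -0.01, 0.0, 0.0, 0.0]
end [ 5.14538e+02 -2.83200e+01  2.00310e+02  1.00000e-03]
jarA (np.int64(270), np.int64(264)) 2.1766666666666667
jarB (np.int64(305), np.int64(258)) 12.28
```

View pics/m7.png

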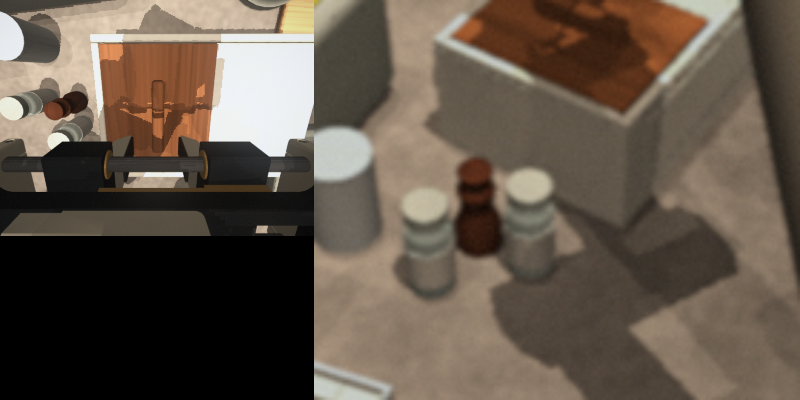

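Run:
```python
from h import *
print(ray('s7',(304.8,244),115),ray('s7',(269.5,251),115))
```

```text
[517.22196894 -29.45507519 115.        ] [587.17772756  41.64577495 115.        ]
```

Emit:
servo_tool:
  linear:
    - [-0.065,-0.19,0.015]
    - [-0.06,-0.19,0.015]
    - [-0.055,-0.19,0.015]
    - [-0.055,-0.19,0.015]
    - [-0.055,-0.19,0.01]
    - [0,0,0.2]
    - [0,0,0]
    - [0,0,0]
  spin: [-0.01,-0.01,-0.01,-0.005,-0.01,0,0,0]
  hand: 0.5

```text
time: 44.8
tool_pos: [515.4, -29.0, 202.4]
tcp_rot: [3.141, -0.0, 0.001]
contact_force: [-0.1, 0.4, 0.3]
grip_width: 68.7
finger_force: 0.0
```

Run:
```python
from h import *
c=cur(); print(np.round(c,2)); shot('top','t8'); shot('wrist','w8'); print(proj('t8',[515,-28,115]),proj('t8',[588,43.3,115]))
w=cv2.imread('pics/w8.png'); b=cv2.resize(cv2.imread('pics/t8.png')[170:270,260:360],(380,380)); print(proj('w8',[515,-28,115])*.625,proj('w8',[588,43.3,115])*.625)
cv2.imwrite('pics/m8.png',np.hstack([cv2.copyMakeBorder(cv2.resize(w,(400,300)),0,80,0,0,0),b]))
```

```text
[515.43 -29.03 202.37   0.  ]
[320.9687924  225.91629079] [291.06258306 195.34825335]
[197.83777022 153.92030291] [133.62342228  91.06067303]
```

View pics/m8.png

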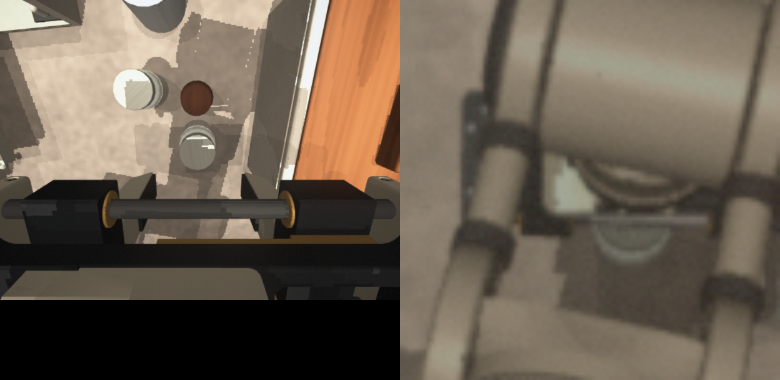

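Jar lid at (197,152) vs. predicted (198,154): good. Grasp it.

Emit:
servo_tool:
  linear:
    - [0,0,0.12]
    - [0,0,0.12]
    - [0,0,0.12]
    - [0,0,0.12]
    - [0,0,0.09]
    - [0,0,0]
    - [0,0,0]
    - [0,0,0]
  spin: [0,0,0,0,0,0,0,0]

```text
time: 45.9
tool_pos: [515.7, -28.8, 88.8]
tcp_rot: [3.141, -0.002, 0.001]
contact_force: [-0.2, -1.4, 0.0]
grip_width: 69.0
finger_force: 0.0
```

Emit:
servo_tool:
  linear:
    - [0,0,0]
    - [0,0,0]
    - [0,0,0]
    - [0,0,0]
    - [0,0,0]
    - [0,0,-0.01]
    - [0,0,-0.01]
    - [0,0,-0.01]
  spin: [0,0,0,0,0,0,0,0]
  hand: -1

```text
time: 46.9
tool_pos: [514.8, -28.6, 93.7]
tcp_rot: [3.142, 0.0, 0.001]
contact_force: [-0.4, 0.5, -2.9]
grip_width: 44.4
finger_force: 28.9
```

Run:
```python
from h import *
c=cur(); print(np.round(c,2)); x,y=door(51,-61,1.49); Y=DY-1.49+np.pi; print(x,y,Y)
plan([(515,-29,262,0,5),(540,150,262,.95,10),(x,y,262,Y,9),(x,y,215,Y,4),(x,y,193,Y,4)],c)
```

```text
[514.79 -28.62  93.66   0.  ]
593.8327730762958 299.4356592067501 1.734592653589793
[[0.0, 0.0, -0.17], [0.0, 0.0, -0.17], [0.0, 0.0, -0.165], [0.0, 0.0, -0.17], [0.0, 0.0, -0.165], [0.015, -0.09, 0.0], [0.02, -0.09, 0.0], [0.03, -0.085, 0.0]] [0.0, 0.0, 0.0, 0.0, 0.0, -0.06, -0.06, -0.06]
[[0.035, -0.08, 0.0], [0.045, -0.08, 0.0], [0.05, -0.075, 0.0], [0.06, -0.07, 0.0], [0.065, -0.06, 0.0], [0.07, -0.055, 0.0], [0.075, -0.05, 0.0], [0.085, -0.025, 0.0]] [-0.06, -0.06, -0.06, -0.06, -0.06, -0.06, -0.065, -0.055]
[[0.085, -0.015, 0.0], [0.09, -0.01, 0.0], [0.09, 0.0, 0.0], [0.085, 0.005, 0.0], [0.085, 0.015, 0.0], [0.085, 0.02, 0.0], [0.085, 0.03, 0.0], [0.08, 0.035, 0.0]] [-0.055, -0.055, -0.055, -0.055, -0.055, -0.055, -0.055, -0.06]
[[0.0, 0.0, 0.06], [0.0, 0.0, 0.06], [0.0, 0.0, 0.055], [0.0, 0.0, 0.06], [0.0, 0.0, 0.025], [0.0, 0.0, 0.03], [0.0, 0.0, 0.025], [0.0, 0.0, 0.03]] [0.0, 0.0, 0.0, 0.0, 0.0, 0.0, 0.0, 0.0]
end [593.609 299.103 192.659   1.737]
```

Emit:
servo_tool:
  linear:
    - [0,0,-0.17]
    - [0,0,-0.17]
    - [0,0,-0.165]
    - [0,0,-0.17]
    - [0,0,-0.165]
    - [0.015,-0.09,0]
    - [0.02,-0.09,0]
    - [0.03,-0.085,0]
  spin: [0,0,0,0,0,-0.06,-0.06,-0.06]

```text
time: 47.9
tool_pos: [522.7, 26.0, 261.7]
tcp_rot: [3.142, 0.0, 0.287]
contact_force: [-0.0, 0.4, -2.0]
grip_width: 44.8
finger_force: 29.1
```

Emit:
servo_tool:
  linear:
    - [0.035,-0.08,0]
    - [0.045,-0.08,0]
    - [0.05,-0.075,0]
    - [0.06,-0.07,0]
    - [0.065,-0.06,0]
    - [0.07,-0.055,0]
    - [0.075,-0.05,0]
    - [0.085,-0.025,0]
  spin: [-0.06,-0.06,-0.06,-0.06,-0.06,-0.06,-0.065,-0.055]

```text
time: 48.9
tool_pos: [545.7, 167.5, 261.6]
tcp_rot: [-3.141, 0.0, 1.041]
contact_force: [-0.2, -0.4, -2.3]
grip_width: 44.2
finger_force: 29.1
```

Emit:
servo_tool:
  linear:
    - [0.085,-0.015,0]
    - [0.09,-0.01,0]
    - [0.09,0,0]
    - [0.085,0.005,0]
    - [0.085,0.015,0]
    - [0.085,0.02,0]
    - [0.085,0.03,0]
    - [0.08,0.035,0]
  spin: [-0.055,-0.055,-0.055,-0.055,-0.055,-0.055,-0.055,-0.06]

```text
time: 49.9
tool_pos: [593.8, 299.6, 261.3]
tcp_rot: [-3.141, 0.0, 1.74]
contact_force: [0.1, 0.6, -2.1]
grip_width: 44.4
finger_force: 29.1
```

Run:
```python
from h import *
c=cur(); print(np.round(c,3)); x,y=door(51,-61,1.49)
plan([(x,y,262,1.7346,2)],c)
shot('wrist','w9'); shot('side','s9'); w=cv2.resize(cv2.imread('pics/w9.png'),(400,300)); b=cv2.resize(cv2.imread('pics/s9.png')[180:360,60:300],(400,300)); cv2.imwrite('pics/m9.png',np.hstack([w,b]))
```

```text
[593.763 299.574 261.334   1.74 ]
[[0.0, 0.0, 0.0], [0.0, 0.0, -0.005], [0, 0, 0], [0, 0, 0], [0, 0, 0], [0, 0, 0], [0, 0, 0], [0, 0, 0]] [0.0, 0.005, 0, 0, 0, 0, 0, 0]
end [593.763 299.574 262.334   1.732]
```

View pics/m9.png

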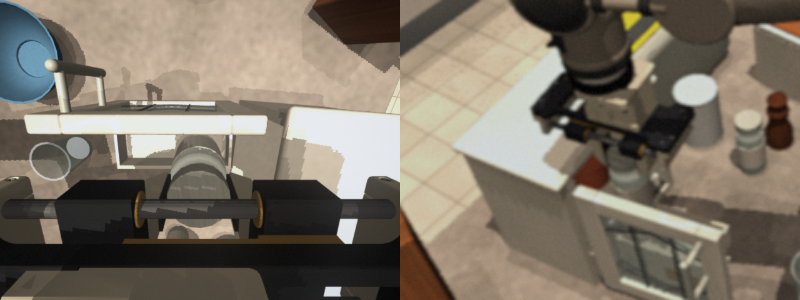

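Jar hangs over the rack's hinge-side half, (198,170), aligned with the leaf. Lowering slowly.

Emit:
servo_tool:
  linear:
    - [0,0,0.06]
    - [0,0,0.06]
    - [0,0,0.055]
    - [0,0,0.06]
    - [0,0,0.025]
    - [0,0,0.03]
    - [0,0,0.025]
    - [0,0,0.015]
  spin: [0,0,0,0,0,0,0,0]

```text
time: 51.0
tool_pos: [593.7, 299.2, 195.5]
tcp_rot: [3.142, 0.0, 1.737]
contact_force: [-0.2, -0.1, -1.7]
grip_width: 44.8
finger_force: 29.1
```

Emit:
servo_tool:
  linear:
    - [0,0,0.01]
    - [0,0,0.01]
    - [0,0,0.005]
    - [0,0,0]
    - [0,0,0]
    - [0,0,0]
    - [0,0,0]
    - [0,0,0]
  spin: [0,0,0,0,0,0,0,0]

```text
time: 52.0
tool_pos: [593.7, 299.1, 190.7]
tcp_rot: [-3.142, 0.0, 1.737]
contact_force: [0.4, -0.5, -1.7]
grip_width: 44.5
finger_force: 29.1
```

Emit:
servo_tool:
  linear:
    - [0,0,0.005]
    - [0,0,0.005]
    - [0,0,0.005]
    - [0,0,0]
    - [0,0,0]
    - [0,0,0]
    - [0,0,0]
    - [0,0,0]
  spin: [0,0,0,0,0,0,0,0]

```text
time: 53.0
tool_pos: [593.8, 299.2, 187.9]
tcp_rot: [3.141, 0.0, 1.737]
contact_force: [-0.5, -0.6, 1.1]
grip_width: 44.4
finger_force: 29.3
```

Emit:
servo_tool:
  linear:
    - [0,0,0]
    - [0,0,0]
    - [0,0,0]
    - [0,0,0]
    - [0,0,-0.05]
    - [0,0,-0.15]
    - [0,0,-0.2]
    - [0,0,-0.1]
  spin: [0,0,0,0,0,0,0,0]
  hand: 0.25

```text
time: 54.0
tool_pos: [594.3, 299.4, 291.3]
tcp_rot: [3.137, -0.001, 1.737]
contact_force: [-0.4, -0.4, -0.2]
grip_width: 57.4
finger_force: 0.0
```

Run:
```python
from h import *
c=cur(); print(np.round(c,3)); shot('side','s10'); shot('wrist','w10')
plan([(588,43.3,262,1.571,6),(588,43.3,200,1.571,2)])
```

```text
[594.348 299.394 291.307   1.737]
[[-0.21, -0.04, 0.025], [-0.21, -0.035, 0.025], [-0.21, -0.03, 0.025], [-0.215, -0.02, 0.025], [-0.215, -0.02, 0.025], [-0.21, -0.01, 0.02], [0.0, 0.0, 0.155], [0.0, 0.0, 0.155]] [0.02, 0.015, 0.02, 0.015, 0.02, 0.015, 0.0, 0.0]
end [588.105  43.436 200.471   1.572]
```

Emit:
servo_tool:
  linear:
    - [-0.21,-0.04,0.025]
    - [-0.21,-0.035,0.025]
    - [-0.21,-0.03,0.025]
    - [-0.215,-0.02,0.025]
    - [-0.215,-0.02,0.025]
    - [-0.21,-0.01,0.02]
    - [0,0,0.155]
    - [0,0,0.155]
  spin: [0.02,0.015,0.02,0.015,0.02,0.015,0,0]
  hand: 0.5

```text
time: 55.1
tool_pos: [586.7, 42.2, 195.3]
tcp_rot: [-3.141, 0.0, 1.571]
contact_force: [0.5, 0.6, 0.5]
grip_width: 68.8
finger_force: 0.0
```

Run:
```python
from h import *
c=cur(); print(np.round(c,3)); shot('side','s11'); shot('wrist','w11')
print(proj('w11',[588,43.3,115])*.625)
w=cv2.resize(cv2.imread('pics/w11.png'),(400,300)); b=cv2.resize(cv2.imread('pics/s11.png')[180:330,120:320],(400,300)); cv2.imwrite('pics/m11.png',np.hstack([w,b]))
```

```text
[586.719  42.224 195.304   1.571]
[201.71698997 156.03622607]
```

View pics/m11.png

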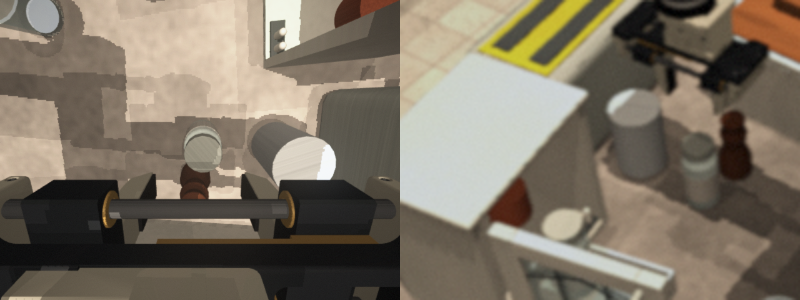

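Jar lid at (203,152), as predicted; first jar stands in the rack.

Emit:
servo_tool:
  linear:
    - [0,0,0.12]
    - [0,0,0.12]
    - [0,0,0.12]
    - [0,0,0.12]
    - [0,0,0.055]
    - [0,0,0]
    - [0,0,0]
    - [0,0,0]
  spin: [0,0,0,0,0,0,0,0]

```text
time: 56.2
tool_pos: [587.7, 43.0, 90.8]
tcp_rot: [3.14, 0.0, 1.572]
contact_force: [-0.1, -1.3, -0.2]
grip_width: 68.8
finger_force: 0.0
```

Emit:
servo_tool:
  linear:
    - [0,0,0]
    - [0,0,0]
    - [0,0,0]
    - [0,0,0]
    - [0,0,0]
    - [0,0,-0.01]
    - [0,0,-0.01]
    - [0,0,-0.01]
  spin: [0,0,0,0,0,0,0,0]
  hand: -1

```text
time: 57.2
tool_pos: [586.9, 43.0, 95.6]
tcp_rot: [-3.141, 0.0, 1.572]
contact_force: [-0.5, -0.8, -2.3]
grip_width: 44.8
finger_force: 29.9
```

Run:
```python
from h import *
c=cur(); print(np.round(c,2)); x,y=door(51,-139,1.49); Y=DY-1.49+np.pi; print(x,y,Y)
plan([(587,42.5,264,1.571,5),(530,200,264,1.7,7),(x,y,264,Y,3),(x,y,264,Y,1)],c)
```

```text
[586.88  43.04  95.59   1.57]
516.8767760217984 286.71659802487915 1.734592653589793
[[0.0, 0.0, -0.17], [0.0, 0.0, -0.17], [0.0, 0.0, -0.165], [0.0, 0.0, -0.17], [-0.005, 0.0, -0.165], [0.115, -0.04, 0.0], [0.115, -0.04, 0.0], [0.115, -0.035, 0.0]] [0.0, 0.0, 0.0, 0.0, 0.0, -0.01, -0.01, -0.01]
[[0.115, -0.035, 0.0], [0.115, -0.035, 0.0], [0.115, -0.03, 0.0], [0.115, -0.025, 0.0], [0.145, -0.005, 0.0], [0.145, 0.0, 0.0], [0.145, 0.0, 0.0], [0.0, 0.0, 0.0]] [-0.015, -0.01, -0.015, -0.01, -0.01, -0.005, -0.01, 0.0]
end [517.302 286.423 263.593   1.737]
```

Emit:
servo_tool:
  linear:
    - [0,0,-0.17]
    - [0,0,-0.17]
    - [0,0,-0.165]
    - [0,0,-0.17]
    - [0,0,-0.165]
    - [0.115,-0.04,0]
    - [0.115,-0.04,0]
    - [0.115,-0.035,0]
  spin: [0,0,0,0,0,-0.01,-0.01,-0.01]

```text
time: 58.2
tool_pos: [562.5, 112.3, 263.7]
tcp_rot: [-3.141, 0.0, 1.62]
contact_force: [-0.0, -0.3, -2.7]
grip_width: 44.2
finger_force: 30.1
```

Emit:
servo_tool:
  linear:
    - [0.115,-0.035,0]
    - [0.115,-0.035,0]
    - [0.115,-0.03,0]
    - [0.115,-0.025,0]
    - [0.145,-0.005,0]
    - [0.145,0,0]
    - [0.145,0,0]
    - [0,0,0]
  spin: [-0.015,-0.01,-0.015,-0.01,-0.01,-0.005,-0.01,0]

```text
time: 59.2
tool_pos: [516.8, 289.1, 263.4]
tcp_rot: [-3.141, -0.0, 1.74]
contact_force: [0.1, 0.2, -2.8]
grip_width: 44.4
finger_force: 30.1
```

Emit:
servo_tool:
  linear:
    - [0,0,0]
    - [0,0,0.06]
    - [0,0,0.06]
    - [0,0,0.06]
    - [0,0,0.06]
    - [0,0,0.05]
    - [0,0,0.025]
    - [0,0,0.015]
  spin: [0,0,0,0,0,0,0,0]

```text
time: 60.2
tool_pos: [517.6, 287.5, 197.5]
tcp_rot: [3.142, 0.0, 1.737]
contact_force: [0.4, 0.4, -2.0]
grip_width: 44.1
finger_force: 30.1
```

Emit:
servo_tool:
  linear:
    - [0,0,0.01]
    - [0,0,0.01]
    - [0,0,0.005]
    - [0,0,0.005]
    - [0,0,0.005]
    - [0,0,0]
    - [0,0,0]
    - [0,0,0]
  spin: [0,0,0,0,0,0,0,0]

```text
time: 61.2
tool_pos: [517.6, 287.4, 190.7]
tcp_rot: [3.141, 0.0, 1.737]
contact_force: [-0.2, 1.0, -3.3]
grip_width: 44.4
finger_force: 30.1
```

Emit:
servo_tool:
  linear:
    - [0,0,0.005]
    - [0,0,0]
    - [0,0,0.005]
    - [0,0,0]
    - [0,0,0]
    - [0,0,0]
    - [0,0,0]
    - [0,0,0]
  spin: [0,0,0,0,0,0,0,0]

```text
time: 62.2
tool_pos: [517.8, 287.6, 189.7]
tcp_rot: [3.14, -0.0, 1.737]
contact_force: [-0.4, -1.6, 5.8]
grip_width: 44.0
finger_force: 30.1
```

Emit:
servo_tool:
  linear:
    - [0,0,0]
    - [0,0,0]
    - [0,0,0]
    - [0,0,-0.05]
    - [0,0,-0.15]
    - [0,0,-0.2]
    - [0,0,-0.15]
    - [0,0,0]
  spin: [0,0,0,0,0,0,0,0]
  hand: 0.25

```text
time: 63.2
tool_pos: [518.6, 287.9, 301.9]
tcp_rot: [3.135, -0.001, 1.737]
contact_force: [0.9, -0.3, 0.2]
grip_width: 57.3
finger_force: 0.0
```

Run:
```python
from h import *
c=cur(); print(np.round(c,3)); shot('side','s12'); shot('wrist','w12')
w=cv2.resize(cv2.imread('pics/w12.png'),(400,300)); b=cv2.resize(cv2.imread('pics/s12.png')[220:340,140:300],(400,300)); cv2.imwrite('pics/m12.png',np.hstack([w,b]))
plan([(455,370.4,300,c[3],5),(455,370.4,300,c[3],3),(455,370.4,240,c[3],3),(455,370.4,196,c[3],3)])
```

```text
[518.558 287.865 301.92    1.737]
[[0.09, -0.05, 0.0], [0.095, -0.045, 0.0], [0.09, -0.05, -0.005], [0.095, -0.045, 0.0], [0.09, -0.05, -0.005], [0.0, 0.0, 0.0], [0.0, 0.0, 0.0], [0.0, 0.0, 0.0]] [0.0, 0.0, 0.0, 0.0, 0.0, 0.0, 0.0, 0.0]
[[0.0, 0.0, 0.1], [0.0, 0.0, 0.1], [0.0, 0.0, 0.1], [0.0, 0.0, 0.075], [0.0, 0.0, 0.075], [0.0, 0.0, 0.07], [0, 0, 0], [0, 0, 0]] [0.0, 0.0, 0.0, 0.0, 0.0, 0.0, 0, 0]
end [454.778 370.142 196.363   1.737]
```

View pics/m12.png

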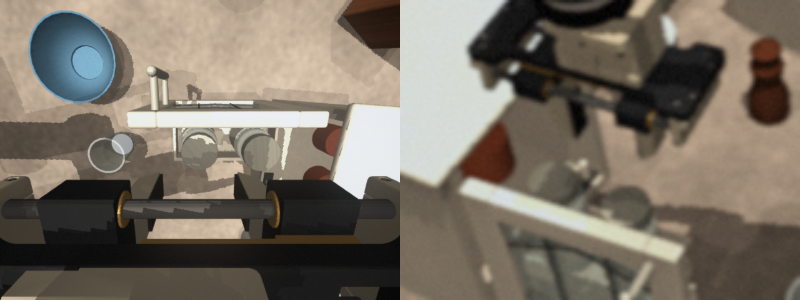

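Both jars stand in the rack ((200,148), (255,150)). Going to the handle.

Emit:
servo_tool:
  linear:
    - [0.09,-0.05,0]
    - [0.095,-0.045,0]
    - [0.09,-0.05,0]
    - [0.095,-0.045,0]
    - [0.09,-0.05,0]
    - [0,0,0]
    - [0,0,0]
    - [0,0,0]
  spin: [0,0,0,0,0,0,0,0]
  hand: 0

```text
time: 64.3
tool_pos: [455.5, 369.7, 298.6]
tcp_rot: [3.141, 0.0, 1.736]
contact_force: [-0.6, 0.1, 0.5]
grip_width: 45.7
finger_force: 0.0
```

Emit:
servo_tool:
  linear:
    - [0,0,0.1]
    - [0,0,0.1]
    - [0,0,0.1]
    - [0,0,0.075]
    - [0,0,0.075]
    - [0,0,0.07]
    - [0,0,0]
    - [0,0,0]
  spin: [0,0,0,0,0,0,0,0]

```text
time: 65.3
tool_pos: [455.3, 370.4, 195.1]
tcp_rot: [3.141, -0.0, 1.737]
contact_force: [0.3, -0.2, -0.3]
grip_width: 46.1
finger_force: 0.0
```

Emit:
servo_tool:
  linear:
    - [0,0,0]
    - [0,0,0]
    - [0,0,0]
    - [0,0,0]
    - [0,0,0]
    - [0,0,0]
    - [0,0,0]
    - [0,0,0]
  spin: [0,0,0,0,0,0,0,0]
  hand: -1

```text
time: 66.3
tool_pos: [455.1, 370.2, 194.7]
tcp_rot: [3.141, 0.0, 1.737]
contact_force: [0.5, 0.4, 0.8]
grip_width: 10.0
finger_force: 30.0
```

Run:
```python
from h import *
c=cur(); print(np.round(c,3),door(-40,-185,1.49))
off=np.array(c[:2])-door(-40,-185,1.49); end=np.array([-1.,1.5])
w=[];N=30
for i in range(1,N+1):
    t=i/N; s=t+0*np.sin(2*np.pi*t); th=1.49*(1-s)+.10*s
    w.append((*(door(-40,-185,th)+off*(1-s)+end*s),c[2],c[3]+1.49-th,1))
plan(w,c)
```

```text
[455.108 370.244 194.749   1.737] [456.65356535 368.99760979]
[[-0.045, -0.01, 0.0], [-0.04, -0.005, 0.0], [-0.045, -0.01, 0.0], [-0.04, -0.01, 0.0], [-0.045, -0.005, 0.0], [-0.045, -0.01, 0.0], [-0.04, -0.01, 0.0], [-0.045, -0.005, 0.0]] [-0.03, -0.03, -0.03, -0.03, -0.025, -0.03, -0.03, -0.03]
[[-0.04, -0.01, 0.0], [-0.045, -0.01, 0.0], [-0.045, -0.005, 0.0], [-0.04, -0.01, 0.0], [-0.045, -0.01, 0.0], [-0.045, -0.005, 0.0], [-0.04, -0.01, 0.0], [-0.045, -0.01, 0.0]] [-0.03, -0.03, -0.03, -0.03, -0.03, -0.03, -0.025, -0.03]
[[-0.04, -0.005, 0.0], [-0.045, -0.01, 0.0], [-0.045, -0.005, 0.0], [-0.04, -0.01, 0.0], [-0.045, -0.01, 0.0], [-0.045, -0.005, 0.0], [-0.04, -0.01, 0.0], [-0.045, -0.01, 0.0]] [-0.03, -0.03, -0.03, -0.03, -0.03, -0.03, -0.03, -0.03]
[[-0.04, -0.005, 0.0], [-0.045, -0.01, 0.0], [-0.045, -0.01, 0.0], [-0.04, -0.005, 0.0], [-0.045, -0.01, 0.0], [-0.04, -0.01, 0.0], [0, 0, 0], [0, 0, 0]] [-0.025, -0.03, -0.03, -0.03, -0.03, -0.03, 0, 0]
end [601.049 176.601 194.749   3.127]
```

Emit:
servo_tool:
  linear:
    - [-0.02,-0.005,0]
    - [-0.03,-0.005,0]
    - [-0.045,-0.01,0]
    - [-0.045,-0.01,0]
    - [-0.045,-0.005,0]
    - [-0.045,-0.01,0]
    - [-0.04,-0.01,0]
    - [-0.045,-0.005,0]
  spin: [-0.015,-0.02,-0.03,-0.03,-0.025,-0.03,-0.03,-0.03]

```text
time: 67.3
tool_pos: [463.2, 306.7, 194.8]
tcp_rot: [3.14, 0.0, 2.069]
contact_force: [2.2, 1.5, -0.3]
grip_width: 9.9
finger_force: 30.0
```

Emit:
servo_tool:
  linear:
    - [-0.04,-0.01,0]
    - [-0.045,-0.01,0]
    - [-0.045,-0.005,0]
    - [-0.04,-0.01,0]
    - [-0.045,-0.01,0]
    - [-0.045,-0.005,0]
    - [-0.04,-0.01,0]
    - [-0.045,-0.01,0]
  spin: [-0.03,-0.03,-0.03,-0.03,-0.03,-0.03,-0.025,-0.03]

```text
time: 68.3
tool_pos: [495.4, 245.1, 194.8]
tcp_rot: [3.137, 0.001, 2.438]
contact_force: [7.8, 6.8, -5.1]
grip_width: 10.1
finger_force: 30.0
```

Run:
```python
from h import *
c=cur(); c[3]%=2*np.pi
H=door(-40,-185,0); v=np.array(c[:2])-HI; v0=H-HI
th=np.arctan2(v0[1],v0[0])-np.arctan2(v[1],v[0]); th%=2*np.pi; print(np.round(c,3),'th',th,'r',np.hypot(*v),'yaw th',DY+np.pi-c[3])
off=np.array(c[:2])-door(-40,-185,th); end=np.array([-1.,1.5]);w=[];N=16
for i in range(1,N+1):
    s=i/N; t=th*(1-s)+.12*s
    w.append((*(door(-40,-185,t)+off*(1-s)+end*s),c[2],c[3]+(th-t),1))
plan(w,c)
```

```text
[495.359 245.073 194.766   2.438] th 0.7894391818861555 r 189.05521339595865 yaw th 0.7861517477479762
[[-0.04, -0.01, 0.0], [-0.035, -0.005, 0.0], [-0.04, -0.01, 0.0], [-0.04, -0.005, 0.0], [-0.035, -0.01, 0.0], [-0.04, -0.005, 0.0], [-0.04, -0.01, 0.0], [-0.035, -0.005, 0.0]] [-0.025, -0.03, -0.025, -0.025, -0.03, -0.025, -0.025, -0.03]
[[-0.04, -0.01, 0.0], [-0.04, -0.005, 0.0], [-0.035, -0.005, 0.0], [-0.04, -0.01, 0.0], [-0.04, -0.005, 0.0], [-0.035, -0.01, 0.0], [-0.04, -0.005, 0.0], [-0.04, -0.01, 0.0]] [-0.025, -0.025, -0.03, -0.025, -0.025, -0.03, -0.025, -0.025]
end [598.128 177.647 194.766   3.106]
```

Emit:
servo_tool:
  linear:
    - [-0.04,-0.01,0]
    - [-0.035,-0.005,0]
    - [-0.04,-0.01,0]
    - [-0.04,-0.005,0]
    - [-0.035,-0.01,0]
    - [-0.04,-0.005,0]
    - [-0.04,-0.01,0]
    - [-0.035,-0.005,0]
  spin: [-0.025,-0.03,-0.025,-0.025,-0.03,-0.025,-0.025,-0.03]

```text
time: 69.3
tool_pos: [540.3, 203.8, 194.7]
tcp_rot: [3.136, 0.002, 2.776]
contact_force: [6.0, 9.3, -2.7]
grip_width: 10.8
finger_force: 30.0
```

Emit:
servo_tool:
  linear:
    - [-0.04,-0.01,0]
    - [-0.04,-0.005,0]
    - [-0.035,-0.005,0]
    - [-0.04,-0.01,0]
    - [-0.04,-0.005,0]
    - [-0.035,-0.01,0]
    - [-0.04,-0.005,0]
    - [-0.03,-0.005,0]
  spin: [-0.025,-0.025,-0.03,-0.025,-0.025,-0.03,-0.025,-0.025]

```text
time: 70.3
tool_pos: [594.9, 179.3, 194.8]
tcp_rot: [3.139, 0.001, 3.106]
contact_force: [2.4, 5.9, -0.6]
grip_width: 10.0
finger_force: 30.0
```

```bash
cat >> h.py <<'E'
def rest(N,end):
    c=cur(); c[3]%=2*np.pi
    H=door(-40,-185,0); v=np.array(c[:2])-HI; v0=H-HI
    th=np.arctan2(v0[1],v0[0])-np.arctan2(v[1],v[0]); print(np.round(c,3),'th',th,'r',np.hypot(*v),'yaw th',DY+np.pi-c[3], monitor.get_obs()['contact_force'])
    off=np.array(c[:2])-door(-40,-185,th); w=[]
    for i in range(1,N+1):
        t=th+(end-th)*i/N; w.append((*(door(-40,-185,t)+off),c[2],c[3]+(th-t),1))
    plan(w,c)
E
python3 -c "
from h import *
rest(8,0)"
```

```text
[594.929 179.322 194.775   3.106] th 0.1444322997755958 r 187.3868531215905 yaw th 0.11819538411529029 [ 2.44177171  5.86566031 -0.56882365]
[[-0.015, -0.005, 0.0], [-0.02, -0.005, 0.0], [-0.015, 0.0, 0.0], [-0.015, -0.005, 0.0], [-0.02, -0.005, 0.0], [-0.015, -0.005, 0.0], [-0.015, 0.0, 0.0], [-0.02, -0.005, 0.0]] [-0.01, -0.015, -0.01, -0.01, -0.01, -0.015, -0.01, -0.01]
end [622.037 174.098 194.775   3.248]
```

Emit:
servo_tool:
  linear:
    - [-0.015,-0.005,0]
    - [-0.02,-0.005,0]
    - [-0.015,0,0]
    - [-0.015,-0.005,0]
    - [-0.02,-0.005,0]
    - [-0.015,0,0]
    - [-0.015,0,0]
    - [-0.02,0,0]
  spin: [-0.01,-0.015,-0.01,-0.01,-0.01,-0.01,-0.01,0]

```text
time: 71.3
tool_pos: [619.0, 174.5, 194.7]
tcp_rot: [-3.141, -0.005, -3.06]
contact_force: [-3.6, -2.2, 2.6]
grip_width: 10.3
finger_force: 30.0
```

```bash
python3 -c "
from h import *
rest(8,0)"
```

```text
[619.035 174.468 194.714   3.223] th 0.013031869687145425 r 187.14182087306565 yaw th 0.0011399195680832364 [-3.57019616 -2.16625475  2.60687078]
[[0.0, 0.0, 0.0], [-0.005, 0.0, 0.0], [0.0, 0.0, 0.0], [0.0, 0.0, 0.0], [-0.005, 0.0, 0.0], [0.0, 0.0, 0.0], [0.0, 0.0, 0.0], [0.0, -0.005, 0.0]] [0.0, 0.0, -0.005, 0.0, 0.0, 0.0, 0.0, -0.005]
end [621.118 173.643 194.714   3.239]
```

Emit:
servo_tool:
  linear:
    - [-0.01,0,0]
    - [-0.01,0,0]
    - [-0.01,0,0]
    - [0,0,0]
    - [0,0,0]
    - [0,0,0]
    - [0,0,0]
    - [0,0,0]
  spin: [0,0,0,0,0,0,0,0]

```text
time: 72.3
tool_pos: [621.9, 174.2, 194.6]
tcp_rot: [-3.141, -0.013, -3.061]
contact_force: [-22.6, -4.7, 11.6]
grip_width: 9.8
finger_force: 30.0
```

Emit:
servo_tool:
  linear:
    - [0.015,0,0]
    - [0.005,0,0]
    - [0,0,0]
    - [0,0,0]
    - [0,0,0]
    - [0,0,0]
    - [0,0,0]
    - [0,0,0]
  spin: [0,0,0,0,0,0,0,0]

```text
time: 73.3
tool_pos: [621.8, 174.1, 194.7]
tcp_rot: [-3.141, -0.004, -3.061]
contact_force: [-7.2, -1.1, 4.5]
grip_width: 10.1
finger_force: 30.0
```

Emit:
servo_tool:
  linear:
    - [0,0,0]
    - [0,0,0]
    - [0,0,0]
    - [0,0,0]
    - [0,0,-0.15]
    - [0,0,-0.2]
    - [0,0,-0.2]
    - [0,0,0]
  spin: [0,0,0,0,0,0,0,0]
  hand: 0

```text
time: 74.3
tool_pos: [624.8, 174.8, 308.7]
tcp_rot: [3.141, 0.008, -3.062]
contact_force: [-0.5, -0.5, 0.2]
grip_width: 45.7
finger_force: 0.0
```

Emit:
servo_tool:
  linear:
    - [0.2,0.1,0]
    - [0.2,0.1,0]
    - [0.2,0.1,0]
    - [0.2,0.1,0]
    - [0.2,0,0]
    - [0,0,0]
    - [0,0,0]
    - [0,0,0]
  spin: [0,0,0,0,0,0,0,0]

```text
time: 75.3
tool_pos: [418.7, 238.1, 304.2]
tcp_rot: [-3.141, -0.0, -3.062]
contact_force: [0.1, 0.5, 0.6]
grip_width: 45.4
finger_force: 0.0
```

```bash
python3 -c "
from h import *
a=shot('top','t13')['frame']; b=shot('side','s13')['frame']
cv2.imwrite('pics/m13.png',np.hstack([cv2.resize(a[130:290,130:450],(520,260)),cv2.resize(b[170:360,90:290],(273,260))]))
print(np.round(cur(),2))"
```

```text
[418.52 238.1  304.18  -3.06]
```

View pics/m13.png

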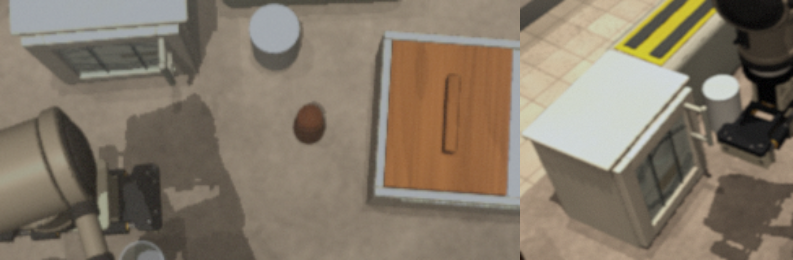

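The door is shut flush and the lid closes against its left frame. The mill and tin haven't moved and the worktop is clear. I'll compare the door with the first picture, then hand in.

```bash
python3 -c "
from h import *
a,b=[cv2.cvtColor(cv2.imread('pics/%s.png'%n)[145:185,140:248],cv2.COLOR_BGR2GRAY).astype(np.float32) for n in('top0','t13')]
s,_=cv2.phaseCorrelate(a,b); print(s, np.abs(a-b).mean())
if max(map(abs,s))<.6: print(workorder.close_job())"
```

```text
(-0.01898310713469442, 0.020459245280022742) 1.6280092
the job is handed in; nothing more can be done
None
```

I've handed the job in: two green bottles stand in the chest with its lid shut, and two jars stand in the door rack with the door closed on its catch; I saw no bystander moved, and no verdict came back.

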